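Run the air nozzle round its curved guide rod

TASK

Pick up the air-nozzle carrier, thread it onto the free end of the curved guide rod and slide it round the bend, turning it to follow the rod. Push the stiff red sleeve ahead of it along the straight tail until the sleeve is fully home against the grey clamp at the post, then let go and leave the carrier hanging upright and flush against the sleeve. Feel your way and never press harder than 25 N; push the sleeve only with the carrier, not with the fingers, do not bend the rod, and leave the tumblers, wooden block, wrench and spare brass ring where they are.

Things in the scene. Friction and masses are not known exactly. Their poses are not given: they have to be found in the camera images.
- carrier: Loose air-nozzle carrier, about 0.26 kg, upright on the bench at the start: aluminium block 30 long (own x) x 28 wide (y) x 36 mm high on a round brass foot, 38 mm diameter. Origin: centre of the underside, z up. Block spans 29 to 65 mm above it, with an 8 mm wide stud on top to 70 mm. Either end may go on first. Grip it across the 28 mm, by the block's flanks.
- bore (a point): Centre of the carrier's bore: 47 mm above the carrier's origin, mid-length. The bore runs right through the block along x, 13 mm diameter with 2 mm chamfers at both mouths; axes as the carrier's.
- stand: Bolted-down stand, base 110 x 110 x 14 mm, post 22 mm diameter, 146 mm tall; origin on the bench under the post's axis, z up. A grey clamp at the post holds a 10 mm steel guide rod, by design level, 130 mm above the bench: a straight tail runs 85 mm from the post's axis along the stand's -y, then a bend, then a straight lead-in to the free tip. Sleeve home: its face at y = -29 mm.
- bend_start (a point): Point on the rod's axis where the straight tail ends and the bend begins; axes as the stand's. By design the bend curves from -y towards -x through 75 degrees at 120 mm centreline radius (centre 120 mm along -x of here). The rod was knocked: at mid-bend it is kinked by up to 0.05 rad sideways and up or down, so from there to the tip it lies up to 6 mm off the design.
- rod_tip (a point): The end of the rod's rounded free tip, on the rod's axis. x points along the 45 mm straight lead-in from the tip into the rod (the way the carrier goes on; by design the stand's x turned +15 degrees about vertical, seen from above counter-clockwise); y is to the left of x, z up. After the lead-in the rod bends to the left.
- sleeve: Red friction sleeve on the rod's straight tail, 26 x 26 x 14 mm thick; it slides stiffly, at about 13 N, and stays where it is left. Origin: on the rod's axis in the face that looks towards the bend; x points out of that face along the tail (the stand's -y). It starts 8 to 20 mm short of home. Home is a hard stop. With the carrier's flat end against the face the bore's centre is 15 mm along x.
- tumbler_amber: Amber glass tumbler, 72 mm diameter, 85 mm tall, loose; origin under its centre. Leave alone.
- tumbler_green: Green glass tumbler, 72 mm diameter, 85 mm tall, loose; origin under its centre. Leave alone.
- wood_block: Dark round wooden shaping block, 72 mm diameter, 56 mm tall, loose; origin under its centre. Leave alone.
- wrench: Loose steel wrench lying on the bench. Leave alone.
- spare_collar: Loose brass ring, 30 mm diameter, 14 mm high, not for use here; origin under its centre. Leave alone.
Not all that is in view belongs to the job. What is meant by the carrier is not black, orange or purple, and is the smaller of those in its own colour.

How it is judged:
By the outcome, as a careful person would: the job done as asked, in the order asked, and still so for the second after the job is handed in, with the robot touching nothing.
It also fails if it takes over 72 s, if anything falls off the work surface, if the arm or the gripper's body presses on something with over 40 N, if the wrist force passes 120 N, or if a joint passes its speed limit or range.

ROBOT

A 6-joint arm with a two-finger parallel gripper is mounted at the origin on the work surface. World frame = base frame: x ahead of the robot, y to its left, z up, the work surface at z = 0. Lengths are in m, angles in rad, forces in N, time in s.
With the tool pointing down it reaches from about 0.325 to 0.775 m from the base axis. Payload 5.5 kg.
Tool frame: the origin (TCP) lies at the very end of the fingers, on their centre line; the grasp point (between the pads) lies 19 mm behind it (r.grip_point_offset is the distance from the TCP to the grasp point, in m); z points along the fingers, y is the direction in which the jaws open and shut (so a half turn about z gives the same grasp; the last joint's range is limited). The gripper opens to 88 mm and grips with 3 to 60 N. Pads are 20 mm wide; open, the fingers measure 115 mm over their backs; the gripper's body (75 mm by 178 mm) begins 61 mm behind the grasp point.
Start: joints at [-1.183, 0.091, 1.231, -0, 1.82, -0.057], TCP at [0.258, -0.542, 0.223] pointing down, gripper open.
Joint ranges: [-2.87, 2.87], [-0.86, 2.18], [0.17, 2.46], [-1.51, 4.65], [0.06, 2.69], [-2.65, 2.65]. Speed limits (rad/s): [2.57, 2.57, 3.01, 3.14, 3.14, 3.14].

INTERFACE

Orientations are given as a unit quaternion [x, y, z, w].
In Python, from station import r, cams gives the robot as it stands.
- The arm moves only by the shell command python3 -m creep 'ROWS' [FORCE]. ROWS is JSON, a list of rows, each a list of 3 entries, a list of its own where there are three numbers: the shift along the tool's x, y, z normalised to -1 to 1, where 1 is 300 mm, then the turn about the tool's z normalised to -1 to 1, where 1 is 180 degrees, then the gripper's target within -1 to 1 (fully open at 1, half-way at 0, shut at -1). In form: [[[dx, dy, dz], yaw, hand], ...]. A call has 1 to 5 rows; each row is the pose to reach, as a shift and turn from the pose commanded when the call began, along the tool's axes at that moment, turning the shorter way round; what a row does not reach only later rows make up. A row lasts 1/12 s, in which the tool goes at most 41.7 mm and 7.16 degrees, less where a joint would pass 70% of its speed; a pose out of reach is approached as far as the arm can. A call with a number of a shift or a turn outside -1 to 1 is refused whole. A call with a gripper value outside its range is refused whole. The fingers move at their own pace and stop on an object; FORCE is the grip in N (left out, the last holds). Time passes only in rows, so rows that repeat a pose let the fingers close. It gives the time, the measured TCP pose, the force and the opening at its end, in the units of the state.
- r.read_state(): the state, without advancing time (a new reading comes with each control period).
- cams.get_image(name): name is "side" or "top"; returns the picture (480x640x3 uint8, red, green, blue); there is no depth.
- cams.camera_info(name): a dict with "fx", "fy", "cx", "cy" (pixels), "R" (3x3) and "t" (3): a world point X has camera coordinates R X + t. Camera axes: x right, y down, z forward; pixel columns grow to the right and rows downward; lengths in m; the calibration is good to about 2 mm. A picture is of the moment at which its call begins. camera_info takes no time and is no camera call.
- r.close_job(): hands the job in, once; it reports no verdict.
The state is a dict: "time": time; "qpos": joint angles; "dq": joint speeds; "effort": joint torques, N m; "eef_pos": TCP position; "eef_rot": TCP orientation; "wrist_force": force on the tool from outside, world axes, zero at the start; "wrist_torque": the same for the moment, N m; "grip_width": finger opening in m.
Only numpy, scipy, OpenCV 4.12 (cv2) and the standard library are available. Lean on these libraries where they do the work, as an engineer would, in place of code of your own. Each camera call takes 0.05 s, during which the arm holds its last target.

## Working session

There is one attempt and no reset: what is moved stays moved. The work goes in short steps, Python scripts to look and compute and a shell command to move; the robot and the scene stay as the last step left them, time stands still between calls to the robot, and variables do not carry over. Pictures are saved under pics/ and viewed, and the job is handed in when it is done.

```bash
ls; mkdir -p pics
python3 - <<'E'
from station import r,cams
import cv2
for n in("side","top"):
    cv2.imwrite(f"pics/{n}0.png",cams.get_image(n)[:,:,::-1]); print(n,cams.camera_info(n))
print(r.read_state(), r.grip_point_offset)
E
```

```text
pics
side {'fx': 501.54552149474597, 'fy': 501.54552149474597, 'cx': 312.07566846112667, 'cy': 237.75239735874467, 'R': array([[-0.81538525, -0.57883708, -0.00972218],
       [-0.33189848,  0.48116035, -0.81137422],
       [ 0.47433141, -0.65835579, -0.5844462 ]]), 't': array([0.42965075, 0.29628242, 0.71174215])}
top {'fx': 461.0728287606594, 'fy': 461.0728287606594, 'cx': 324.26073980959245, 'cy': 236.21678926979217, 'R': array([[-0.01300436, -0.99991301,  0.00220656],
       [-0.97694461,  0.0122353 , -0.21314202],
       [ 0.21309648, -0.00492747, -0.97701874]]), 't': array([-0.02718941,  0.5540819 ,  0.89755705])}
{'time': 0.1, 'qpos': array([-1.18272387e+00,  9.17716932e-02,  1.23176686e+00, -3.76540324e-05,
        1.81978795e+00, -5.67130502e-02]), 'dq': array([ 0.00146707, -0.00111888, -0.00145501, -0.00058344,  0.00086998,
       -0.00033248]), 'effort': array([ 3.16309102e-03, -4.47858024e+01, -4.07568884e+01,  7.00397347e-02,
        2.84393207e-02, -9.10497806e-05]), 'eef_pos': array([ 0.25803777, -0.54138536,  0.22162627]), 'eef_rot': array([ 9.75373140e-01,  2.20559483e-01, -1.60976784e-04, -8.52047414e-04]), 'wrist_force': array([ 0.89609893,  0.13492923, -0.66001466]), 'wrist_torque': array([ 0.00561703, -0.0002677 ,  0.02596825]), 'grip_width': 0.08767661310986676} 0.0187
```

View pics/side0.png

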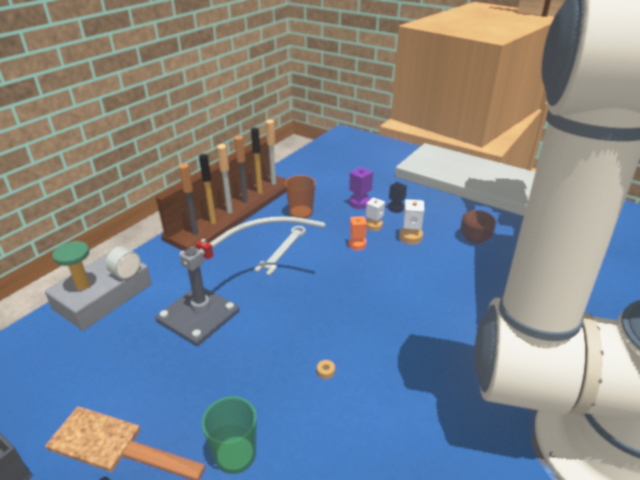

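View pics/top0.png

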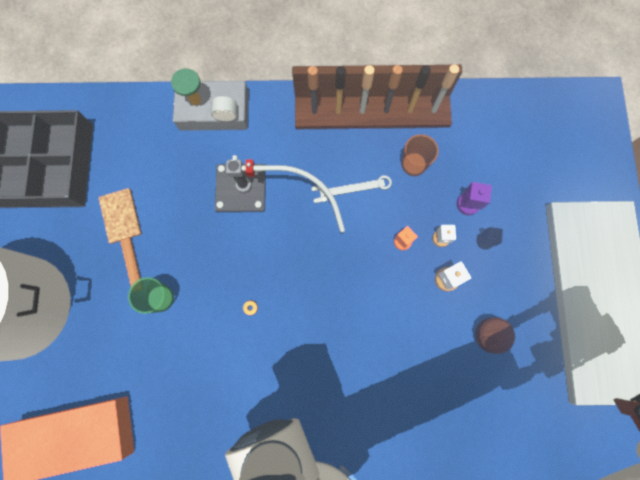

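Side view: two white carriers, the small one at (375,213) and a larger decoy at (413,220). The top view has them at (446,235) and (455,275). The stand is at (240,185) in the top view with the rod tip at (342,231). I'll zoom in for measurements.

```bash
cat > h.py <<'E'
import numpy as np,cv2
from station import r,cams
from scipy.optimize import least_squares
from scipy.spatial.transform import Rotation as Ro
C={n:cams.camera_info(n) for n in("side","top")}
def proj(n,X):
    c=C[n];X=np.atleast_2d(X);p=X@c["R"].T+c["t"]
    return np.c_[p[:,0]/p[:,2]*c["fx"]+c["cx"],p[:,1]/p[:,2]*c["fy"]+c["cy"]]
def onz(n,px,z):
    c=C[n];d=c["R"].T@np.array([(px[0]-c["cx"])/c["fx"],(px[1]-c["cy"])/c["fy"],1.]);o=-c["R"].T@c["t"]
    return o+d*(z-o[2])/d[2]
def tri(s,t):
    f=lambda X:np.r_[proj("side",X)[0]-s,proj("top",X)[0]-t]
    q=least_squares(f,[.5,0,.1]);return q.x,np.abs(q.fun).max()
def snap(n,name,box=None,k=1,img=None):
    im=cams.get_image(n)[:,:,::-1] if img is None else img
    crop(im,name,box,k);return im
def crop(im,name,box=None,k=1):
    if box: x0,y0,x1,y1=box;im=im[y0:y1,x0:x1]
    cv2.imwrite(f"pics/{name}.png",cv2.resize(im,None,fx=k,fy=k,interpolation=cv2.INTER_CUBIC))
E
python3 - <<'E'
from h import *
s=cv2.imread("pics/side0.png");t=cv2.imread("pics/top0.png")
crop(s,"s1",(340,160,440,260),6);crop(t,"t1",(390,170,490,300),4.5)
crop(s,"s2",(150,200,340,350),4);crop(t,"t2",(205,140,365,250),5)
E
```

```text
(no output)
```

View pics/s1.png

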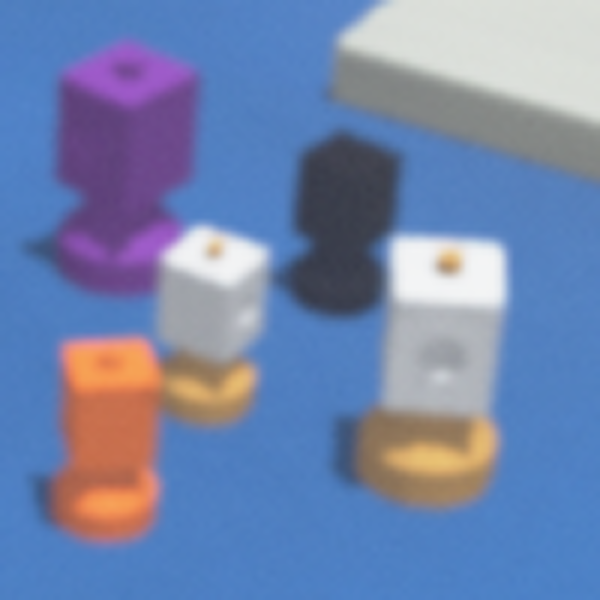

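View pics/t1.png

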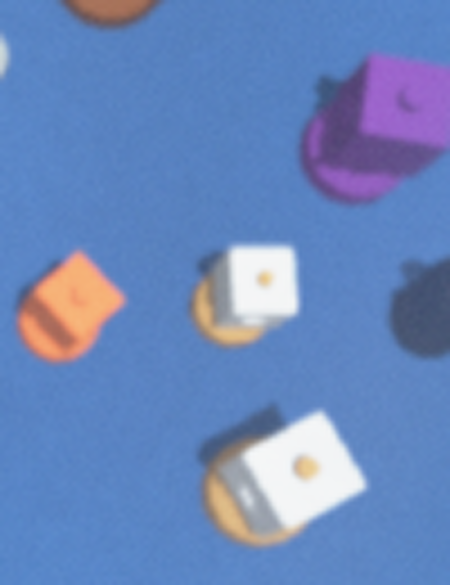

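View pics/s2.png

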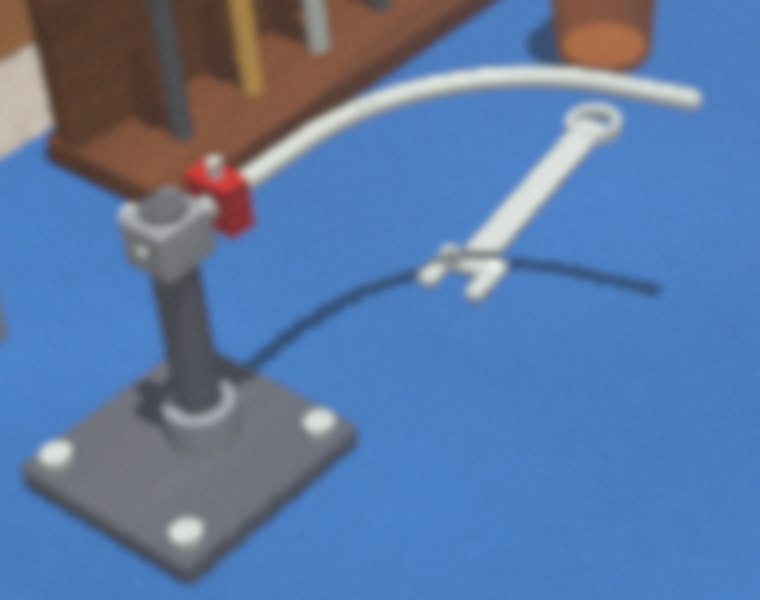

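View pics/t2.png

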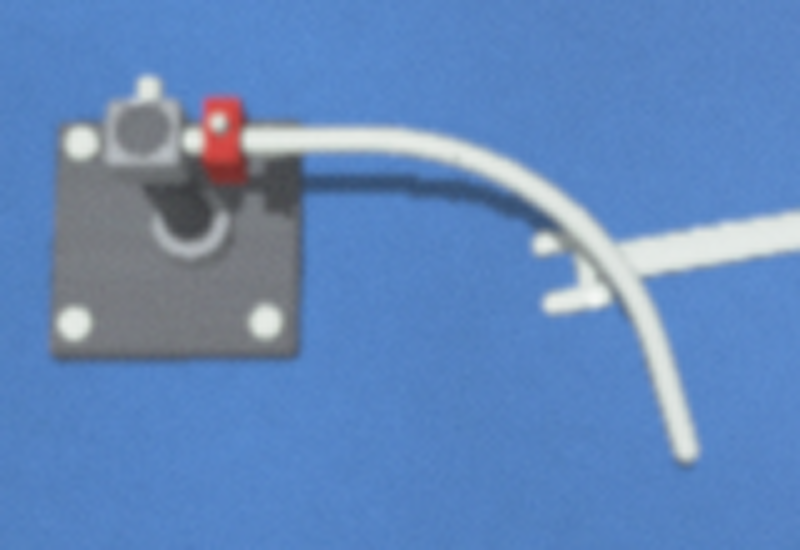

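```bash
cat > rod.py <<'E'
from h import *
def rod(p,n=60):
    # p: x,y,yaw,kink_side,kink_up ; returns points+tangents from s=0 (y=-40) to tip
    x,y,yaw,ks,ku,z=p
    S=np.linspace(0.02,0.085,15); P=[];T=[]
    for s in S: P.append([0,-s,0]);T.append([0,-1,0])
    c=np.array([-.12,-.085,0]);
    for a in np.radians(np.linspace(2,75,37)):
        P.append(c+.12*np.array([np.cos(a),-np.sin(a),0]));T.append([-np.sin(a),-np.cos(a),0])
    e=P[-1];t=np.array(T[-1])
    for l in np.linspace(.003,.045,15): P.append(e+t*l);T.append(t)
    P=np.array(P,float);T=np.array(T,float)
    m=np.radians(37.5);pm=c+.12*np.array([np.cos(m),-np.sin(m),0]);tm=np.array([-np.sin(m),-np.cos(m),0])
    sid=np.cross([0,0,1],tm)
    R=Ro.from_rotvec(np.array([0,0,ks])+ku*sid)
    i=(np.arange(len(P))>=15)&((P-pm)@tm>0)
    P[i]=pm+R.apply(P[i]-pm);T[i]=R.apply(T[i])
    Z=Ro.from_euler('z',yaw)
    return Z.apply(P)+[x,y,.13+z],Z.apply(T)
def meas(im,n,P,T):
    a=proj(n,P);b=proj(n,P+T*.004);d=b-a;L=np.linalg.norm(d,axis=1);d/=L[:,None];nn=np.c_[-d[:,1],d[:,0]]
    f=im.astype(np.float32);
    w=np.clip((f[:,:,2]-f[:,:,0]*.55-40)/60,0,1) # red vs blue
    o=np.linspace(-8,8,65);out=[]
    for q,v in zip(a,nn):
        X=(q+o[:,None]*v).astype(np.float32)
        s=cv2.remap(w,X[:,:1],X[:,1:],cv2.INTER_LINEAR)[:,0]
        out.append((s*o).sum()/s.sum() if s.sum()>6 else np.nan)
    return a,nn,np.array(out)
E
python3 - <<'E'
from rod import *
s=cv2.imread("pics/side0.png");t=cv2.imread("pics/top0.png")
for px in[(342,231),(341,232)]: print(onz("top",px,.13))
print("tip tri",tri([150+697/4,200+99/4],[205+686/5,140+456/5]))
print("base corners top",[onz("top",(205+u/5,140+v/5),.014).round(4) for u,v in[(62,122),(300,122),(52,356),(299,356)]])
print("base corners side",[onz("side",(150+u/4,200+v/4),.014).round(4) for u,v in[(190,575),(355,432),(24,468)]])
print("car stud",tri([340+214/6,160+247/6],[390+265/4.5,170+279/4.5]))
print("car top corners top",[onz("top",(390+u/4.5,170+v/4.5),.065).round(4) for u,v in[(230,247),(295,246),(298,315),(232,318)]])
print("car top corners side",[onz("side",(340+u/6,160+v/6),.065).round(4) for u,v in[(200,224),(271,252),(233,288),(158,258)]])
E
```

```text
[ 0.54822248 -0.06819123  0.13      ]
[ 0.54627239 -0.06622496  0.13      ]
tip tri (array([ 0.54701678, -0.06882889,  0.13079708]), np.float64(0.335432677286974))
base corners top [array([0.7323, 0.2041, 0.014 ]), array([0.731 , 0.0969, 0.014 ]), array([0.6231, 0.2046, 0.014 ]), array([0.6217, 0.0958, 0.014 ])]
base corners side [array([0.6176, 0.2106, 0.014 ]), array([0.6188, 0.1048, 0.014 ]), array([0.7266, 0.2083, 0.014 ])]
car stud (array([ 0.55805142, -0.29230658,  0.06524293]), np.float64(0.08027423089799868))
car top corners top [array([ 0.5736, -0.2772,  0.065 ]), array([ 0.5737, -0.3073,  0.065 ]), array([ 0.5412, -0.3063,  0.065 ]), array([ 0.5401, -0.2759,  0.065 ])]
car top corners side [array([ 0.5707, -0.3043,  0.065 ]), array([ 0.5387, -0.3017,  0.065 ]), array([ 0.5381, -0.2716,  0.065 ]), array([ 0.5714, -0.274 ,  0.065 ])]
```

```bash
cat > fit.py <<'E'
from rod import *
def fit(s,t):
    p=np.array([.674,.152,0,0,0,0.]);sh=np.zeros(4)
    for it in range(6):
        obs={}
        for n,im,o in(("side",s,sh[:2]),("top",t,sh[2:])):
            P,T=rod(p);k=np.arange(len(P))
            c=C[n];
            a0=proj(n,P)
            # shift image coordinates by o
            M=np.float32([[1,0,-o[0]],[0,1,-o[1]]])
            im2=cv2.warpAffine(im,M,(640,480))
            a,nn,m=meas(im2,n,P,T)
            ok=np.isfinite(m)&(k>=6)&(k<len(P)-1)
            obs[n]=(a+o+nn*m[:,None],nn,ok)
        def f(v):
            pp=v[:6];P,T=rod(pp);out=[]
            for n,o in(("side",v[6:8]),("top",v[8:10])):
                q,nn,ok=obs[n];a=proj(n,P)+o
                e=((q-a)*nn).sum(1)[ok];out.append(e)
            # tip and base constraints
            tipo=P[-1]
            out.append((proj("side",tipo)[0]+v[6:8]-TS)*2);out.append((proj("top",tipo)[0]+v[8:10]-TT)*2)
            Z=Ro.from_euler('z',pp[2]);
            for n,o,B in(("side",v[6:8],BS),("top",v[8:10],BT)):
                for (bx,by),px in B:
                    X=Z.apply([bx*.055,by*.055,.014])+[pp[0],pp[1],0]
                    out.append((proj(n,X)[0]+o-px)*1.)
            out.append(v[6:]/1.5);out.append([pp[3]/.03,pp[4]/.03,pp[5]/.0005])
            return np.concatenate(out)
        q=least_squares(f,np.r_[p,sh],loss='soft_l1',f_scale=.5);p=q.x[:6];sh=q.x[6:]
    return p,sh,q
TS=np.array([150+699/4,200+99/4]);TT=np.array([205+686/5,140+460/5])
g=lambda u,v:np.array([205+u/5,140+v/5])
BT=[((1,1),g(62,122)),((1,-1),g(300,122)),((-1,1),g(52,356)),((-1,-1),g(299,356))]
g2=lambda u,v:np.array([150+u/4,200+v/4])
BS=[((-1,1),g2(190,572)),((-1,-1),g2(356,432)),((1,1),g2(24,468))]
if __name__=="__main__":
    s=cv2.imread("pics/side0.png");t=cv2.imread("pics/top0.png")
    p,sh,q=fit(s,t);P,T=rod(p)
    print("p",p.round(4),"shifts",sh.round(2),"res",np.abs(q.fun).max(),np.sqrt((q.fun**2).mean()))
    print("tip",P[-1].round(4),"dir",(-T[-1]).round(4));np.save("p.npy",np.r_[p,sh])
    # carrier
    def g1(v):
        out=[]
        Z=Ro.from_euler('z',v[2])
        for n,o,c in(("side",sh[:2],[((1,-1),(200,224)),((-1,-1),(271,252)),((-1,1),(233,288)),((1,1),(158,258))]),("top",sh[2:],[((1,1),(230,247)),((1,-1),(295,246)),((-1,-1),(298,315)),((-1,1),(232,318))])):
            for (a,b),(u,w) in c:
                px=(340+u/6,160+w/6) if n=="side" else (390+u/4.5,170+w/4.5)
                out.append(proj(n,Z.apply([a*.015,b*.014,.065])+[v[0],v[1],0])[0]+o-px)
        return np.concatenate(out)
    q=least_squares(g1,[.557,-.29,0]);print("car",q.x.round(4),q.fun.round(2))
    for n,im,o in(("side",s,sh[:2]),("top",t,sh[2:])):
        im=im.copy()
        v=cv2.resize(im,None,fx=5,fy=5)
        for a in proj(n,P)+o: cv2.circle(v,tuple(((a+.5)*5).astype(int)),2,(0,0,255),-1)
        b=(170,190,330,300) if n=="side" else (205,140,365,250)
        cv2.imwrite(f"pics/ov_{n}.png",v[b[1]*5:b[3]*5,b[0]*5:b[2]*5])
E
python3 fit.py
```

```text
p [0.6778 0.147  0.0107 0.0157 0.0328 0.0051] shifts [-3.08 -0.88  0.27  0.4 ] res 10.138910738141758 1.889794987308344
tip [ 0.5486 -0.0686  0.1315] dir [0.9585 0.2839 0.0261]
car [ 0.5538 -0.2915 -0.016 ] [-1.94 -0.88 -2.24 -1.55 -2.17 -2.14 -1.31 -1.27  0.66  2.55 -0.29  2.81
 -0.12  1.64  0.97  0.93]
```

View pics/ov_side.png

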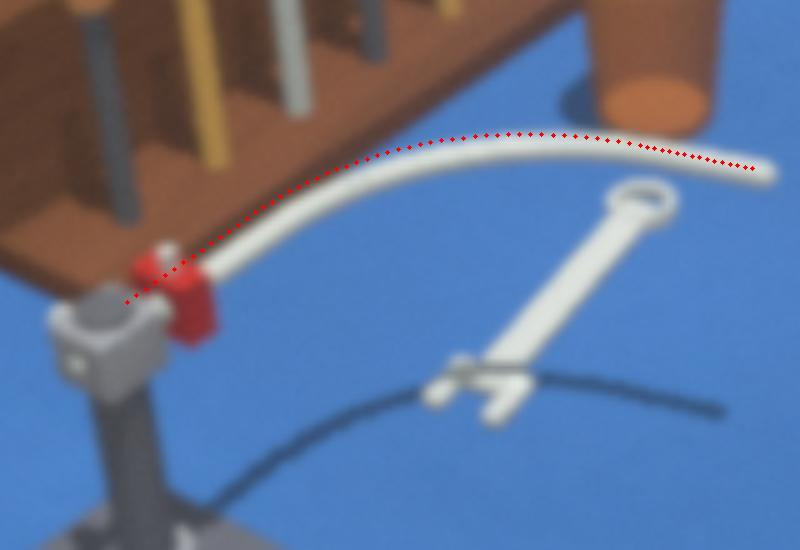

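View pics/ov_top.png

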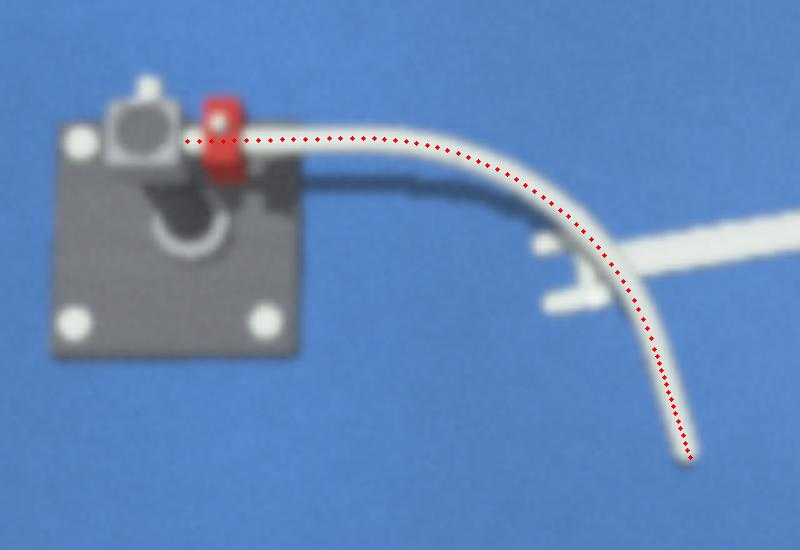

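```bash
sed -i "s|w=np.clip.*|w=np.clip((f.min(2)-120)/60,0,1)|; s/np.linspace(-8,8,65)/np.linspace(-W,W,65)/; s/def meas(im,n,P,T):/def meas(im,n,P,T,W=8):/" rod.py
sed -i "s/meas(im2,n,P,T)/meas(im2,n,P,T,10 if it<2 else 5)/; s/range(6)/range(8)/" fit.py; python3 fit.py
```

```text
p [ 6.753e-01  1.483e-01  2.010e-02  8.100e-03 -7.900e-03  5.000e-04] shifts [ 0.03 -0.64  0.56 -1.26] res 5.074024994539172 0.8832445261768651
tip [ 0.5477 -0.0677  0.1314] dir [ 0.9582  0.286  -0.0063]
car [ 0.5545 -0.2892 -0.0154] [ 0.37 -0.32  0.07 -0.98  0.13 -1.55  0.99 -0.69 -0.18  0.55 -1.14  0.81
 -0.97 -0.37  0.12 -1.08]
```

View pics/ov_side.png

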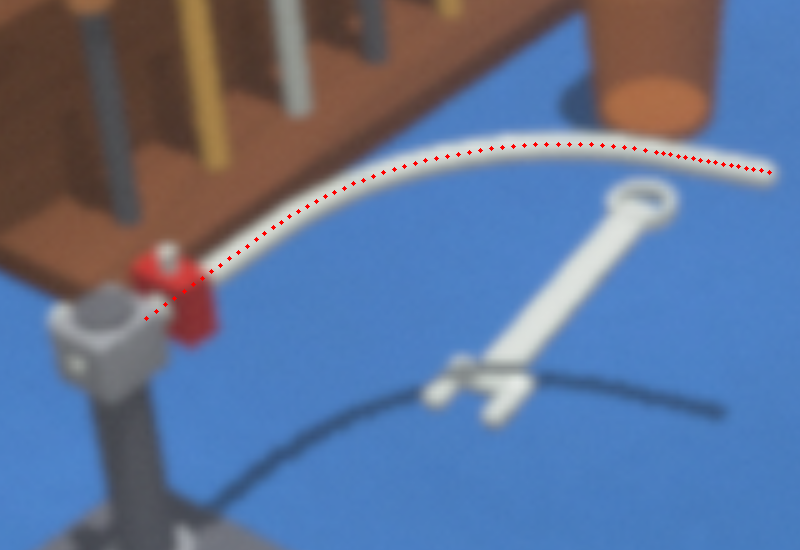

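View pics/ov_top.png

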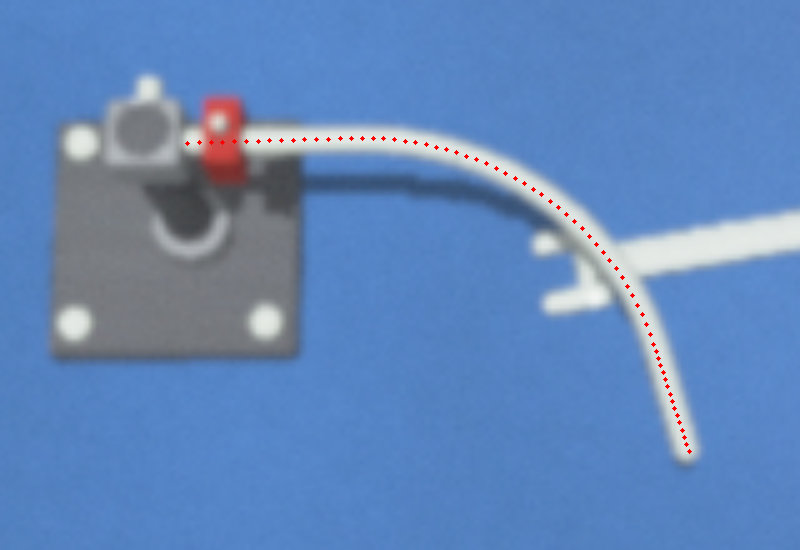

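```bash
cat > fit2.py <<'E'
from rod import *
import fit as F
def projd(n,X,d):
    c=C[n];X=np.atleast_2d(X);p=Ro.from_rotvec(d[:3]).apply(X@c["R"].T+c["t"])+d[3:]
    return np.c_[p[:,0]/p[:,2]*c["fx"]+c["cx"],p[:,1]/p[:,2]*c["fy"]+c["cy"]]
CS={"side":[((1,-1),(200,224)),((-1,-1),(271,252)),((-1,1),(233,288)),((1,1),(158,258))],"top":[((1,1),(230,247)),((1,-1),(295,246)),((-1,-1),(298,315)),((-1,1),(232,318))]}
def run(ims,sr=.003,st=.002):
    v=np.r_[.675,.15,0,0,0,0,.555,-.29,0,np.zeros(12)]
    for it in range(10):
        obs={}
        for i,n in enumerate(("side","top")):
            P,T=rod(v[:6]);d=v[9+6*i:15+6*i];k=np.arange(len(P))
            a=projd(n,P,d);b=projd(n,P+T*.004,d);t=b-a;t/=np.linalg.norm(t,axis=1)[:,None];nn=np.c_[-t[:,1],t[:,0]]
            w=np.clip((ims[n].astype(np.float32).min(2)-120)/60,0,1);W=10 if it<3 else 5
            o=np.linspace(-W,W,65);m=[]
            for q,u in zip(a,nn):
                X=(q+o[:,None]*u).astype(np.float32);s=cv2.remap(w,X[:,:1],X[:,1:],1)[:,0]
                m.append((s*o).sum()/s.sum() if s.sum()>6 else np.nan)
            m=np.array(m);ok=np.isfinite(m)&(k>=8)&(k<len(P)-1)
            obs[n]=(a+nn*m[:,None],nn,ok)
        def f(v):
            P,T=rod(v[:6]);out=[]
            for i,n in enumerate(("side","top")):
                d=v[9+6*i:15+6*i];q,nn,ok=obs[n]
                out.append(((q-projd(n,P,d))*nn).sum(1)[ok])
                out.append((projd(n,P[-1],d)[0]-(F.TS,F.TT)[i])*1.5)
                Z=Ro.from_euler('z',v[2])
                for (bx,by),px in (F.BS,F.BT)[i]:
                    out.append(projd(n,Z.apply([bx*.055,by*.055,.014])+[v[0],v[1],0],d)[0]-px)
                Z=Ro.from_euler('z',v[8])
                for (a,b),(x,y) in CS[n]:
                    px=(340+x/6,160+y/6) if n=="side" else (390+x/4.5,170+y/4.5)
                    out.append(projd(n,Z.apply([a*.015,b*.014,.065])+[v[6],v[7],0],d)[0]-px)
                out.append(d[:3]/sr);out.append(d[3:]/st)
            out.append([v[3]/.03,v[4]/.03,v[5]/.0005])
            return np.concatenate(out)
        q=least_squares(f,v,loss='soft_l1',f_scale=.7,x_scale=np.r_[[.01]*9,[.003]*12]);v=q.x
    return v,q
if __name__=="__main__":
    ims={n:cv2.imread(f"pics/{n}0.png") for n in("side","top")}
    for sr in(.001,.003,.006):
        v,q=run(ims,sr);P,T=rod(v[:6])
        print(sr,"p",v[:6].round(4),"car",v[6:9].round(4),"d",v[9:].round(4),"rms",np.sqrt((q.fun**2).mean()).round(3))
        print(" tip",P[-1].round(4),"dir",(-T[-1]).round(4))
    np.save("v.npy",v)
E
python3 fit2.py
```

```text
0.001 p [ 0.6755  0.1483  0.0206  0.005  -0.0166  0.0016] car [ 0.5555 -0.2892 -0.0185] d [-0.0001 -0.0001  0.      0.      0.0001 -0.0033  0.0003  0.0001  0.0001
  0.0012 -0.0013 -0.0023] rms 0.744
 tip [ 0.5478 -0.0674  0.1334] dir [ 0.9589  0.2834 -0.0132]
0.003 p [ 0.6737  0.1488  0.0213  0.0048 -0.0156  0.0018] car [ 0.554  -0.2887 -0.0185] d [ 0.0002 -0.0009  0.0004 -0.0001 -0.0002 -0.0031  0.0025  0.0008  0.0005
  0.001  -0.0008 -0.0021] rms 0.739
 tip [ 0.5461 -0.067   0.1335] dir [ 0.9588  0.2839 -0.0124]
0.006 p [ 0.6668  0.1501  0.0231  0.0031 -0.0143  0.002 ] car [ 0.5476 -0.2869 -0.018 ] d [ 0.0026 -0.0051  0.0021 -0.0002 -0.0004 -0.0022  0.0095  0.0024  0.0011
  0.0008 -0.0005 -0.0017] rms 0.723
 tip [ 0.5395 -0.0658  0.1336] dir [ 0.9588  0.284  -0.0113]
```

Run:
```python
from h import *
for nm,s,t in[("purple",(128,70),(408,98)),("whiteL",(448,262),(305,467)),("orange",(110,361),(80,297))]:
    print(nm,tri(np.array([340+s[0]/6,160+s[1]/6]),np.array([390+t[0]/4.5,170+t[1]/4.5])))
s=cv2.imread("pics/top0.png");crop(s,"t3",(380,120,540,300),4)
print("black side top",[onz("side",(340+345/6,160+150/6),z).round(3) for z in(.05,.065,.09)])
print("black top-view",[onz("top",(490,237),z).round(3) for z in(.05,.065,.09)])
st=r.read_state();R=Ro.from_quat(st["eef_rot"]).as_matrix();print(R.round(4))
```

```text
purple (array([ 0.63665298, -0.35773734,  0.08739547]), np.float64(0.3846197970958656))
whiteL (array([ 0.46758798, -0.29769226,  0.08778791]), np.float64(0.32567155311892293))
orange (array([ 0.55148343, -0.20701831,  0.06310338]), np.float64(0.120002031601814))
black side top [array([ 0.563, -0.41 ,  0.05 ]), array([ 0.552, -0.386,  0.065]), array([ 0.533, -0.345,  0.09 ])]
black top-view [array([ 0.55 , -0.382,  0.05 ]), array([ 0.547, -0.377,  0.065]), array([ 0.541, -0.367,  0.09 ])]
[[ 9.027e-01  4.303e-01 -7.000e-04]
 [ 4.303e-01 -9.027e-01  1.600e-03]
 [ 1.000e-04 -1.700e-03 -1.000e+00]]
```

View pics/t3.png

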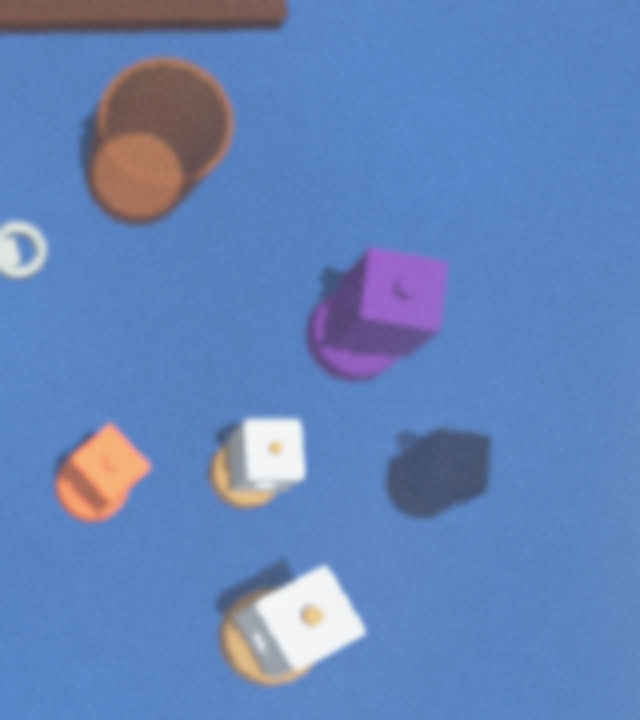

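```bash
cat > go.py <<'E'
import sys
from h import *
def go(x,y,z,ang=None,base=None):
    st=r.read_state();R=Ro.from_quat(st["eef_rot"]).as_matrix();p=st["eef_pos"] if base is None else base
    d=R.T@(np.array([x,y,z])-p)/.3
    a=np.degrees(np.arctan2(R[1,0],R[0,0]))
    yaw=0 if ang is None else -((ang-a+180)%360-180)/180
    print("shift",d.round(4),"yaw",round(yaw,4),"cur ang",round(a,2),"pos",p.round(4),"F",st["wrist_force"].round(1),"t",round(st["time"],2),"w",round(st["grip_width"],4))
if __name__=="__main__":go(*map(float,sys.argv[1:]))
E
python3 go.py .5555 -.290 .14 -1
```

```text
shift [ 1.2556 -0.3293  0.2727] yaw 0.1471 cur ang 25.48 pos [ 0.258  -0.5414  0.2216] F [ 0.9  0.1 -0.7] t 0.1 w 0.0877
```

```bash
python3 -m creep '[[[0.13,-0.035,0.02],0.03,0.14],[[0.26,-0.07,0.05],0.06,0.14],[[0.39,-0.1,0.08],0.09,0.14],[[0.52,-0.135,0.11],0.12,0.14],[[0.64,-0.17,0.14],0.147,0.14]]' 35; python3 go.py .5555 -.290 .14 -1
```

```text
time: 0.52
eef_pos: [0.4108, -0.4113, 0.1797]
eef_rot: [1.0, -0.011, -0.0, -0.0]
wrist_force: [0.5, 0.2, -0.7]
grip_width: 0.0579
shift [ 0.4736 -0.4147  0.1324] yaw -0.0014 cur ang -1.25 pos [ 0.4108 -0.4113  0.1797] F [ 0.5  0.2 -0.7] t 0.52 w 0.0579
```

```bash
python3 -m creep '[[[0.09,-0.08,0.02],0,0.14],[[0.18,-0.16,0.05],0,0.14],[[0.28,-0.24,0.08],0,0.14],[[0.38,-0.33,0.11],0,0.14],[[0.473,-0.414,0.132],0,0.14]]' 35; python3 go.py .5555 -.290 .030 -1
python3 - <<'E'
from h import *
a=snap("side","s4",(300,110,470,260),4.5);b=snap("top","t4",(380,150,540,290),5)
E
```

```text
time: 0.93
eef_pos: [0.5545, -0.2893, 0.1395]
eef_rot: [1.0, -0.008, -0.001, -0.0]
wrist_force: [-0.3, -0.6, 0.2]
grip_width: 0.0502
shift [0.0039 0.0026 0.3649] yaw 0.0002 cur ang -0.97 pos [ 0.5545 -0.2893  0.1395] F [-0.3 -0.6  0.2] t 0.93 w 0.0502
```

View pics/s4.png

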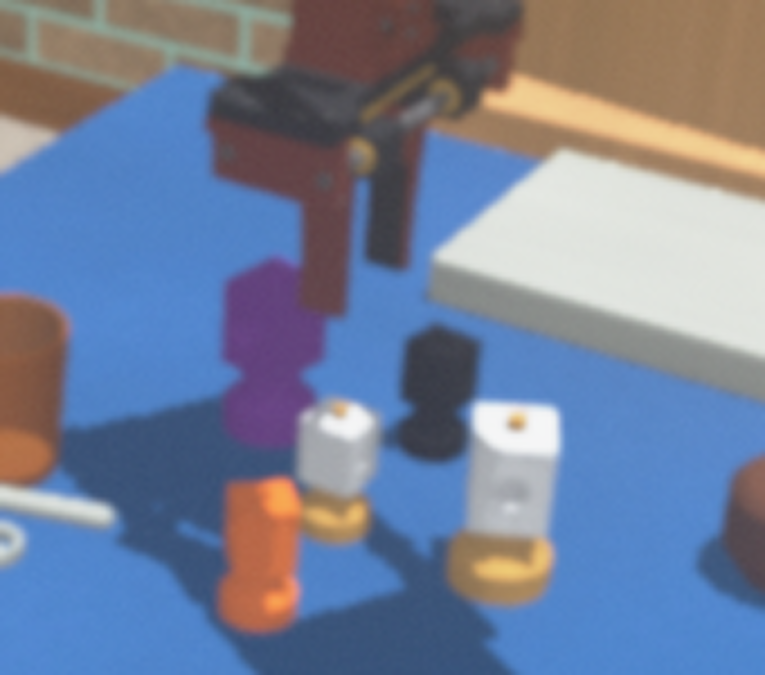

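View pics/t4.png

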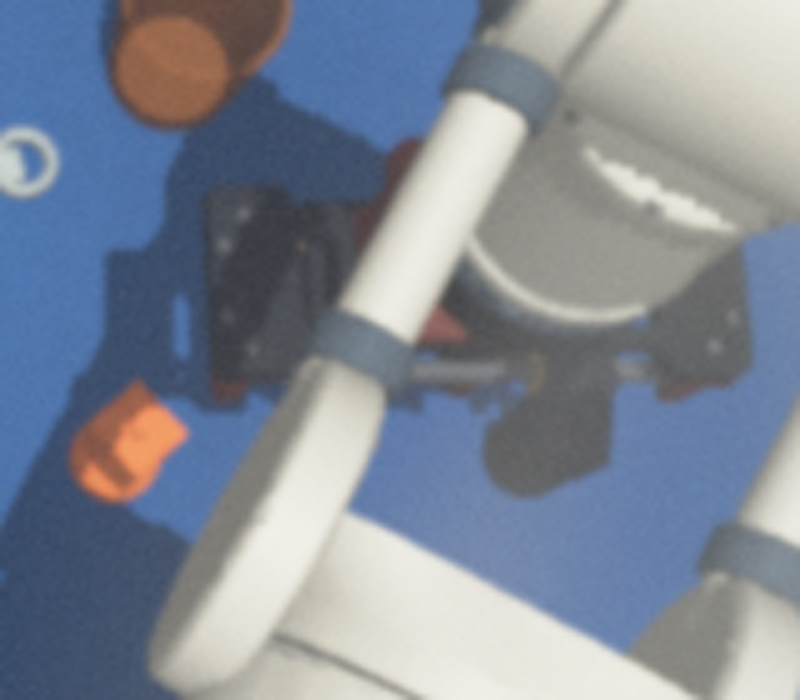

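Side view: the fingers straddle the small carrier, with the near fingertip at crop (325,313). The top view is blocked by the arm. I'll check the calibration against the fingertip.

Run:
```python
from h import *
st=r.read_state();p=st["eef_pos"]
for y in(.025,.031,.037):
  for x in(-.01,.01):
    q=proj("side",p+[x,y,0])[0];print("near finger",x,y,((q-[300,110])*4.5).round(0), end=" ")
for x in(-.01,.01):print("far",((proj("side",p+[x,-.025,0])[0]-[300,110])*4.5).round())
print("stud now",(np.array([300,110])+np.array([338,409])/4.5), "pred", proj("side",[.5555,-.290,.070]))
print("onz",onz("side",np.array([300,110])+np.array([338,409])/4.5,.070))
```

```text
near finger -0.01 0.025 [340. 314.] near finger 0.01 0.025 [303. 302.] near finger -0.01 0.031 [334. 319.] near finger 0.01 0.031 [297. 308.] near finger -0.01 0.037 [327. 325.] near finger 0.01 0.037 [290. 313.] far [391. 272.]
far [355. 261.]
stud now [375.11111111 200.88888889] pred [[376.20889209 200.12467625]]
onz [ 0.55590931 -0.28575727  0.07      ]
```

```bash
python3 go.py .5560 -.288 .030 -1; python3 -m creep '[[[0.002,-0.002,0.1],0,0.14],[[0.005,-0.004,0.2],0,0.14],[[0.005,-0.004,0.3],0,0.14],[[0.005,-0.004,0.35],0,0.14],[[0.005,-0.004,0.363],0,0.14]]' 35; python3 go.py .5560 -.288 .030 -1
```

```text
shift [0.0009 0.0068 0.3601] yaw 0.0021 cur ang -0.62 pos [ 0.556  -0.2864  0.138 ] F [-0.8 -0.   0.2] t 1.03 w 0.0499
time: 1.45
eef_pos: [0.5523, -0.2893, 0.0272]
eef_rot: [1.0, -0.009, -0.003, -0.002]
wrist_force: [0.1, -0.2, 0.3]
grip_width: 0.0499
shift [ 0.0122 -0.0044 -0.0093] yaw -0.0 cur ang -1.0 pos [ 0.5523 -0.2893  0.0272] F [ 0.1 -0.2  0.3] t 1.45 w 0.0499
```

```bash
for i in 1 2 ; do python3 -m creep '[[[0,0,0],0,0.14]]' |grep eef; done; python3 go.py .5560 -.288 .030 -1
```

```text
eef_pos: [0.5537, -0.29, 0.0303]
eef_rot: [1.0, -0.009, -0.002, -0.001]
eef_pos: [0.5553, -0.2907, 0.0334]
eef_rot: [1.0, -0.009, 0.001, 0.0]
shift [ 0.0023 -0.0091  0.0113] yaw -0.0 cur ang -1.0 pos [ 0.5553 -0.2907  0.0334] F [0.5 0.2 0.1] t 1.62 w 0.0499
```

```bash
python3 -m creep '[[[0,0,0],0,-0.2],[[0,0,0],0,-0.5],[[0,0,0],0,-0.7],[[0,0,0],0,-0.7],[[0,0,0],0,-0.7]]' 35; for i in 1 2 3; do python3 -m creep '[[[0,0,0],0,-0.7]]' |grep -v rot; done
```

```text
time: 2.03
eef_pos: [0.5555, -0.2904, 0.0333]
eef_rot: [1.0, -0.009, 0.001, 0.001]
wrist_force: [-0.4, -1.2, 3.7]
grip_width: 0.0281
time: 2.12
eef_pos: [0.5555, -0.2904, 0.0333]
wrist_force: [-0.5, -0.6, 4.4]
grip_width: 0.0279
time: 2.2
eef_pos: [0.5555, -0.2904, 0.0333]
wrist_force: [-1.1, -1.6, 6.1]
grip_width: 0.0278
time: 2.28
eef_pos: [0.5556, -0.2904, 0.0333]
wrist_force: [-0.4, -0.6, 6.5]
grip_width: 0.0277
```

```bash
python3 -m creep '[[[0,0,-0.05],0,-0.7],[[0,0,-0.15],0,-0.7],[[0,0,-0.27],0,-0.7],[[0,0,-0.39],0,-0.7],[[0,0,-0.39],0,-0.7]]'; python3 go.py .505 -.085 .15 16.5
```

```text
time: 2.7
eef_pos: [0.5574, -0.2913, 0.1576]
eef_rot: [1.0, -0.008, 0.005, 0.003]
wrist_force: [1.0, -1.8, -0.5]
grip_width: 0.0279
shift [-0.1865 -0.6847  0.0196] yaw -0.097 cur ang -0.96 pos [ 0.5574 -0.2913  0.1576] F [ 1.  -1.8 -0.5] t 2.7 w 0.0279
```

```bash
python3 -m creep '[[[-0.03,-0.12,0],-0.02,-0.7],[[-0.07,-0.25,0],-0.04,-0.7],[[-0.11,-0.38,0],-0.06,-0.7],[[-0.15,-0.52,0],-0.08,-0.7],[[-0.18,-0.64,0.01],-0.097,-0.7]]'; python3 -m creep '[[[0,0,0],0,-0.7],[[0,0,0],0,-0.7],[[0,0,0],0,-0.7]]'; python3 go.py .505 -.082 .118 16.5
python3 - <<'E'
from h import *
a=snap("side","s5",(220,130,420,280),4);b=snap("top","t5",None,1.2)
E
```

```text
time: 3.12
eef_pos: [0.5031, -0.0953, 0.1449]
eef_rot: [0.989, 0.145, -0.001, -0.0]
wrist_force: [1.6, 1.4, -2.4]
grip_width: 0.0278
time: 3.37
eef_pos: [0.5041, -0.0973, 0.1452]
eef_rot: [0.99, 0.143, -0.001, 0.0]
wrist_force: [0.4, 0.4, -2.4]
grip_width: 0.0281
shift [ 0.0173 -0.0481  0.0906] yaw -0.0001 cur ang 16.48 pos [ 0.5041 -0.0973  0.1452] F [ 0.4  0.4 -2.4] t 3.37 w 0.0281
```

View pics/s5.png

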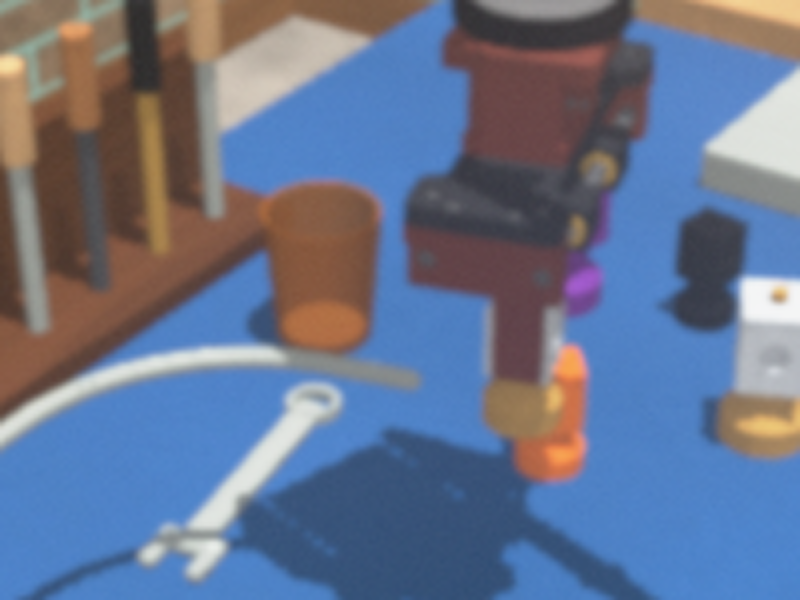

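View pics/t5.png

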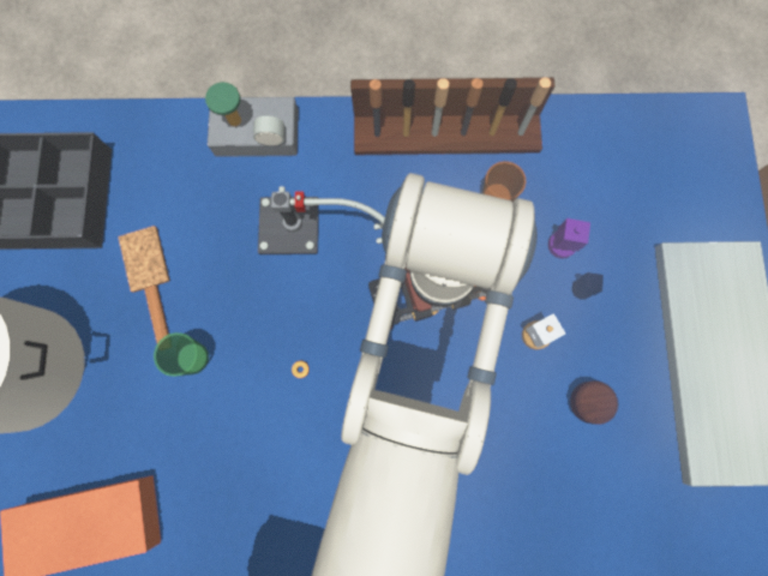

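Run:
```python
from h import *
st=r.read_state();p=st["eef_pos"];print(p,st["eef_rot"])
o=p-[0,0,.0333]
th=np.linspace(0,6.28,100)
for z in(0,.012):
    q=(proj("side",o+np.c_[.019*np.cos(th),.019*np.sin(th),z+0*th])-[220,130])*4
    print(z,"u",q[:,0].min().round(),q[:,0].max().round(),"v",q[:,1].min().round(),q[:,1].max().round())
# block corners
Z=Ro.from_euler('z',np.radians(16.5))
for a,b,z in[(1,1,.065),(-1,1,.065),(1,1,.029),(-1,1,.029),(-1,-1,.065)]:
    print(a,b,z,(proj("side",o+Z.apply([a*.015,b*.014,z]))[0]-[220,130])*4)
v=np.load("v.npy")
for t in([.547,-.067,.132],[.547,-.067,.135]):print("tip",(proj("side",t)[0]-[220,130])*4)
```

```text
[ 0.50436845 -0.0982411   0.14547683] [ 9.89794085e-01  1.42504176e-01 -4.77502173e-04  2.71897160e-05]
0 u 485.0 565.0 v 388.0 435.0
0.012 u 485.0 566.0 v 368.0 414.0
1 1 0.065 [489.76863044 304.51391422]
-1 1 0.065 [554.31724202 315.55932781]
1 1 0.029 [487.76797382 370.63900238]
-1 1 0.029 [550.82031888 382.00985228]
-1 -1 0.065 [569.74798748 284.28606203]
tip [413.49539446 378.39355979]
tip [413.51752654 373.08013783]
```

```bash
python3 go.py .5066 -.0784 .1183 16.5;python3 -m creep '[[[0.007,-0.025,0.03],0,-0.7],[[0.027,-0.05,0.06],0,-0.7],[[0.027,-0.062,0.09],0,-0.7],[[0.027,-0.062,0.09],0,-0.7],[[0.027,-0.062,0.09],0,-0.7]]'|grep -v rot; python3 go.py .5066 -.0784 .1183 16.5
python3 - <<'E'
from h import *
a=snap("side","s6",(250,160,400,270),5)
E
```

```text
shift [ 0.0259 -0.0613  0.0906] yaw -0.0006 cur ang 16.39 pos [ 0.5044 -0.0982  0.1455] F [ 0.2 -0.3 -3. ] t 3.47 w 0.0279
time: 3.88
eef_pos: [0.5061, -0.0767, 0.1176]
wrist_force: [0.8, 0.1, -2.3]
grip_width: 0.0275
shift [-0.0002  0.0059 -0.0024] yaw 0.0001 cur ang 16.51 pos [ 0.5061 -0.0767  0.1176] F [ 0.8  0.1 -2.3] t 3.88 w 0.0275
```

View pics/s6.png

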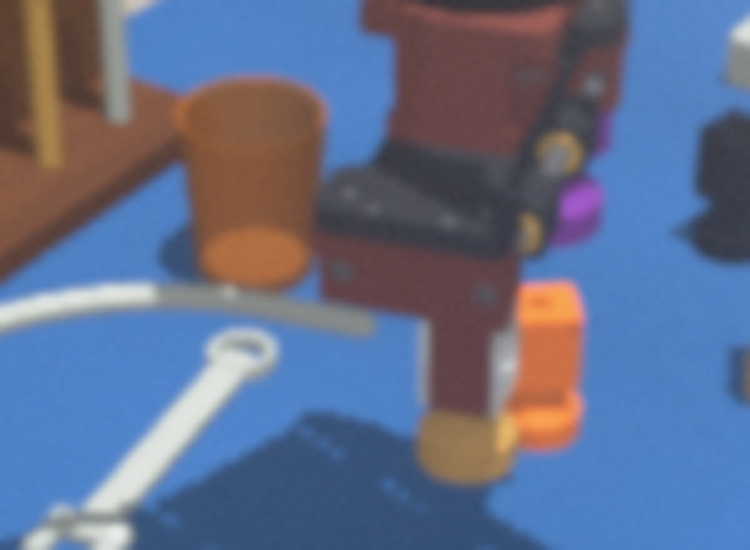

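Run:
```python
from h import *
st=r.read_state();p=st["eef_pos"];print(p)
im=cv2.imread("pics/s6.png")
k=lambda X:(proj("side",X)-[250,160]+.5)*5
Z=Ro.from_euler('z',np.radians(16.5))
b=p+[0,0,.0137]
for l in np.arange(.015,.09,.005):
    cv2.circle(im,tuple(k(b+Z.apply([l,0,0]))[0].astype(int)),2,(0,0,255),-1)
th=np.linspace(0,6.28,60)
for z in(0,.012,):
  for q in k(p-[0,0,.0333]+np.c_[.019*np.cos(th),.019*np.sin(th),z+0*th]): cv2.circle(im,tuple(q.astype(int)),1,(0,255,0),-1)
for s in(1,-1):
  for c in(1,-1):
    for z in(.029,.065): cv2.circle(im,tuple(k(p-[0,0,.0333]+Z.apply([s*.015,c*.014,z]))[0].astype(int)),3,(255,255,0),-1)
cv2.imwrite("pics/s6b.png",im)
```

```text
[ 0.50656271 -0.07694317  0.11850073]
```

View pics/s6b.png

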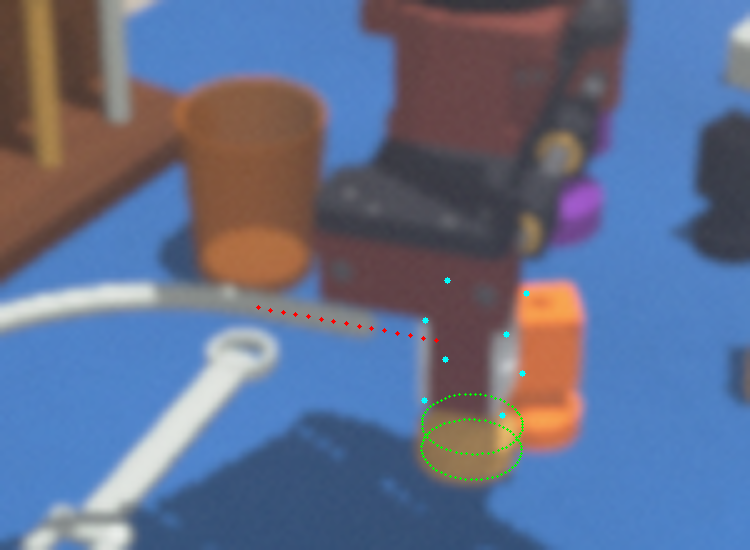

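```bash
for i in 1 2 3; do python3 -m creep '[[[0,0,0],0,-0.7]]'|grep eef_pos; done; python3 go.py .5066 -.0784 .1203 16.5
```

```text
eef_pos: [0.507, -0.0772, 0.1194]
eef_pos: [0.5071, -0.0773, 0.1197]
eef_pos: [0.5071, -0.0773, 0.1197]
shift [-0.0026  0.0032 -0.0019] yaw -0.0002 cur ang 16.47 pos [ 0.5071 -0.0773  0.1197] F [ 0.1  0.2 -3. ] t 4.18 w 0.0279
```

```bash
python3 -m creep '[[[0.015,0.003,-0.002],0,-0.7],[[0.03,0.003,-0.002],0,-0.7],[[0.04,0.003,-0.002],0,-0.7],[[0.04,0.003,-0.002],0,-0.7],[[0.04,0.003,-0.002],0,-0.7]]'; python3 go.py .5066 -.0784 .1203 16.5
python3 - <<'E'
from h import *
a=snap("side","s7",(270,160,390,250),6)
E
```

```text
time: 4.6
eef_pos: [0.5187, -0.0744, 0.1196]
eef_rot: [0.99, 0.144, -0.0, -0.0]
wrist_force: [0.2, 0.1, -2.1]
grip_width: 0.0277
shift [-0.0426  0.0014 -0.0023] yaw 0.0 cur ang 16.5 pos [ 0.5187 -0.0744  0.1196] F [ 0.2  0.1 -2.1] t 4.6 w 0.0277
```

View pics/s7.png

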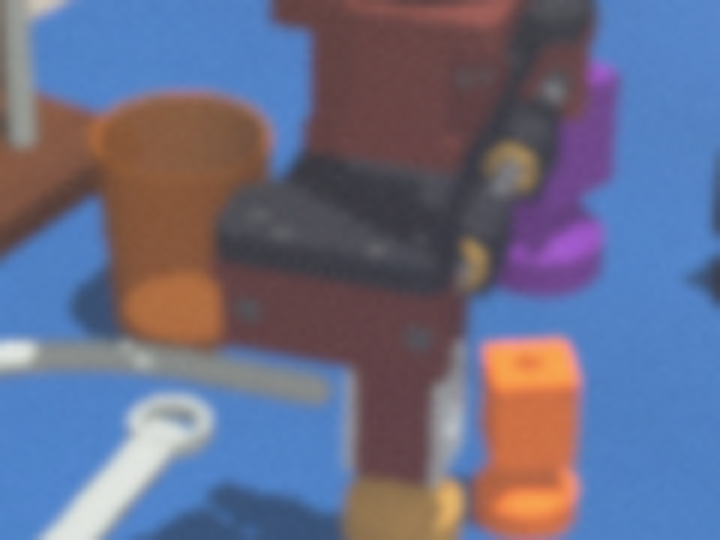

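```bash
for i in 1 2 3 4; do python3 -m creep '[[[0.007,0,0],0,-0.7],[[0.007,0,0],0,-0.7]]'|grep -v -e rot -e width; done
```

```text
time: 4.82
eef_pos: [0.5208, -0.0738, 0.1197]
wrist_force: [0.2, -0.9, -2.3]
time: 4.98
eef_pos: [0.5228, -0.0732, 0.1197]
wrist_force: [0.2, 0.3, -1.7]
time: 5.15
eef_pos: [0.5249, -0.0726, 0.1197]
wrist_force: [-0.1, 0.4, -2.7]
time: 5.32
eef_pos: [0.5269, -0.072, 0.1197]
wrist_force: [1.1, 0.1, -2.6]
```

```bash
for i in 1 2 3 4; do python3 -m creep '[[[0.007,0,0],0,-0.7],[[0.007,0,0],0,-0.7]]'|grep -v -e rot -e width; done
python3 - <<'E'
from h import *
a=snap("side","s8",(270,160,390,250),6)
E
```

```text
time: 5.48
eef_pos: [0.5289, -0.0714, 0.1197]
wrist_force: [1.4, 0.9, -1.8]
time: 5.65
eef_pos: [0.5307, -0.0712, 0.1195]
wrist_force: [-0.4, -1.3, -4.0]
time: 5.82
eef_pos: [0.5329, -0.0707, 0.1193]
wrist_force: [1.3, -3.2, -5.2]
time: 5.98
eef_pos: [0.535, -0.07, 0.1194]
wrist_force: [1.5, -3.2, -6.0]
```

View pics/s8.png

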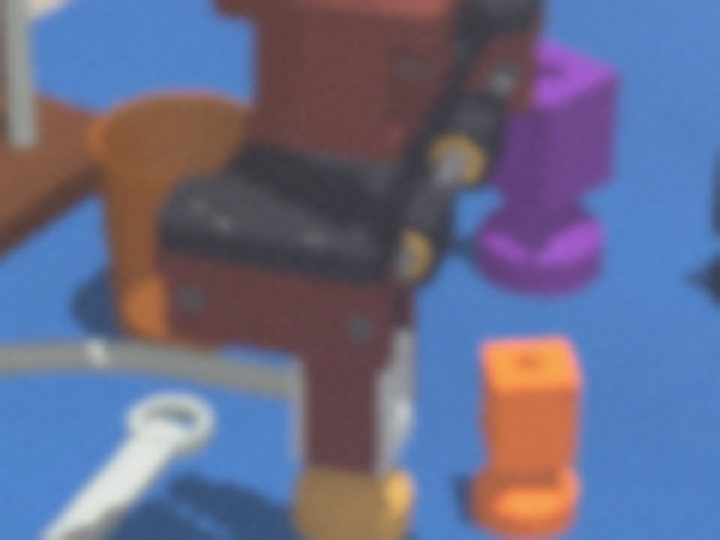

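```bash
cat > f.py <<'E'
from h import *
st=r.read_state();R=Ro.from_quat(st["eef_rot"]).as_matrix();F=st["wrist_force"]+[0,0,2.6];f=R.T@F;M=R.T@st["wrist_torque"]
p=st["eef_pos"];print("t%.2f"%st["time"],"pos",(p*1000).round(1),"ang %.2f"%np.degrees(np.arctan2(R[1,0],R[0,0])),"Ftool",f.round(1),"M",M.round(2),"w %.1f"%(st["grip_width"]*1e3))
E
python3 f.py; python3 -m creep '[[[0.003,0.0025,0.003],0,-0.7],[[0.003,0.0025,0.003],0,-0.7],[[0.003,0.0025,0.003],0,-0.7]]'>/dev/null;python3 f.py
```

```text
t6.03 pos [535.  -70.  119.5] ang 16.47 Ftool [0.5 4.3 2.7] M [-0.69 -0.01  0.04] w 27.9
t6.28 pos [535.8 -70.1 118.9] ang 16.49 Ftool [-1.4  2.5  2.1] M [-0.49 -0.18  0.01] w 27.8
```

```bash
for i in 1 2; do python3 -m creep '[[[0.004,0.0025,0.0015],0,-0.7],[[0.007,0.0025,0.0015],0,-0.7],[[0.007,0.0025,0.0015],0,-0.7]]'>/dev/null;python3 f.py;done
```

```text
t6.53 pos [538.3 -70.  118.6] ang 16.50 Ftool [0.3 2.1 0.3] M [-0.23 -0.1   0.03] w 28.0
t6.78 pos [540.5 -70.  118.1] ang 16.51 Ftool [-0.8  0.4  0.3] M [ 0.01 -0.02 -0.03] w 27.8
```

```bash
for i in 1 2 3; do python3 -m creep '[[[0.005,0,0],0,-0.7],[[0.01,0,0],0,-0.7],[[0.01,0,0],0,-0.7]]'>/dev/null;python3 f.py;done
```

```text
t7.03 pos [543.4 -69.4 118. ] ang 16.50 Ftool [ 0.5 -0.  -0.7] M [ 0.03 -0.05 -0.05] w 27.8
t7.28 pos [546.2 -68.6 117.9] ang 16.49 Ftool [ 0.  -0.9 -0.3] M [-0.01  0.01 -0.01] w 27.8
t7.53 pos [549.1 -67.8 117.9] ang 16.49 Ftool [-0.4  0.5  0.1] M [-0.01  0.    0.02] w 27.6
```

```bash
cat > path.py <<'E'
import sys
from h import *
import os
PR=np.load("par.npy") if os.path.exists("par.npy") else np.array([.6755,.1483,.0206,.005,-.0166,.0016])
def pt(s,p=PR):
    # s from tip; returns pos(3), tangent (towards post)
    x,y,yaw,ks,ku,z=p;Lb=.12*np.radians(75)
    c=np.array([-.12,-.085,0.])
    if s<.045: a=np.radians(75);l=.045-s
    elif s<.045+Lb: a=np.radians(75)-(s-.045)/.12;l=0
    else: a=0;l=-(s-.045-Lb)
    t=np.array([-np.sin(a),-np.cos(a),0]);P=c+.12*np.array([np.cos(a),-np.sin(a),0])+t*l
    m=np.radians(37.5);pm=c+.12*np.array([np.cos(m),-np.sin(m),0]);tm=np.array([-np.sin(m),-np.cos(m),0])
    if a>m:
        R=Ro.from_rotvec(np.array([0,0,ks])+ku*np.cross([0,0,1],tm));P=pm+R.apply(P-pm);t=R.apply(t)
    Z=Ro.from_euler('z',yaw);return Z.apply(P)+[x,y,.13+z],-Z.apply(t)
if __name__=="__main__":
    # args: step mm, lateral corr mm (tool y, + = right), vertical corr mm (tool z, + = down), nsteps
    a=list(map(float,sys.argv[1:]));ds=a[0]/1e3;ly=a[1]/1e3 if len(a)>1 else 0;lz=a[2]/1e3 if len(a)>2 else 0
    st=r.read_state();R=Ro.from_quat(st["eef_rot"]).as_matrix();p=st["eef_pos"];F=st["wrist_force"]+[0,0,2.6];f=R.T@F
    ang=np.degrees(np.arctan2(R[1,0],R[0,0]))
    ss=np.arange(0,.25,.0002);D=[np.hypot(*(pt(s)[0]-p)[:2]) for s in ss];s0=ss[int(np.argmin(D))]
    P0,t0=pt(s0);n0=np.array([t0[1],-t0[0],0]);n0/=np.linalg.norm(n0)  # right
    lat=(p-P0)@n0;dz=p[2]+.0137-P0[2]
    print("t%.2f s %.1f lat %.1f dz %.1f ang %.2f (tan %.2f)"%(st["time"],s0*1e3,lat*1e3,dz*1e3,ang,np.degrees(np.arctan2(t0[1],t0[0]))),"F",f.round(1),"M",(R.T@st["wrist_torque"]).round(2),"w%.1f"%(st["grip_width"]*1e3),(p*1e3).round(1))
    for k in(1/3,2/3,1.):
        P,t=pt(s0+ds*k);n=np.array([t[1],-t[0],0]);n/=np.linalg.norm(n)
        q=P+n*(lat+ly);q[2]=P[2]+dz-.0137-lz
        d=R.T@(q-p)/.3;A=np.degrees(np.arctan2(t[1],t[0]))
        print("   ",d.round(4),"yaw %.4f"%(-(A-ang)/180))
E
python3 path.py 9
```

```text
t7.53 s 1.2 lat 0.6 dz -1.8 ang 16.49 (tan 16.46) F [-0.4  0.5  0.1] M [-0.01  0.    0.02] w27.6 [549.1 -67.8 117.9]
    [0.0102 0.     0.0001] yaw 0.0001
    [0.0202 0.     0.0003] yaw 0.0001
    [0.0302 0.     0.0004] yaw 0.0001
```

```bash
for i in 1 2; do python3 -m creep '[[[0.01,0,0],0,-0.7],[[0.02,0,0],0,-0.7],[[0.03,0,0],0,-0.7],[[0.03,0,0],0,-0.7]]'>/dev/null;python3 path.py 9|head -1;done
```

```text
t7.87 s 10.4 lat 0.6 dz -1.7 ang 16.50 (tan 16.46) F [ 0.5  0.1 -0. ] M [-0.01  0.02  0.07] w28.0 [558.  -65.1 117.8]
t8.20 s 19.4 lat 0.8 dz -1.6 ang 16.49 (tan 16.46) F [0.9 0.7 0.2] M [-0.11  0.02  0.02] w28.0 [566.6 -62.7 117.8]
```

```bash
for i in 1 2; do python3 -m creep '[[[0.008,0,0],0,-0.7],[[0.016,0,0],0,-0.7],[[0.024,0,0],0,-0.7],[[0.024,0,0],0,-0.7]]'>/dev/null;python3 path.py 6|head -1;done; python3 path.py 6
python3 - <<'E'
from h import *
a=snap("side","s9",(170,160,370,300),4);b=snap("top","t9",(210,130,410,270),4)
E
```

```text
t8.53 s 26.4 lat 0.8 dz -1.5 ang 16.48 (tan 16.46) F [1.1 2.  0.5] M [-0.25  0.07 -0.01] w27.8 [573.4 -60.8 117.8]
t8.87 s 33.8 lat 0.8 dz -1.4 ang 16.48 (tan 16.46) F [-0.   2.2  1.1] M [-0.38  0.04  0.01] w28.0 [580.4 -58.7 117.8]
t8.87 s 33.8 lat 0.8 dz -1.4 ang 16.48 (tan 16.46) F [-0.   2.2  1.1] M [-0.38  0.04  0.01] w28.0 [580.4 -58.7 117.8]
    [0.0069 0.     0.0001] yaw 0.0001
    [0.0136 0.     0.0002] yaw 0.0001
    [0.0203 0.     0.0003] yaw 0.0001
```

View pics/s9.png

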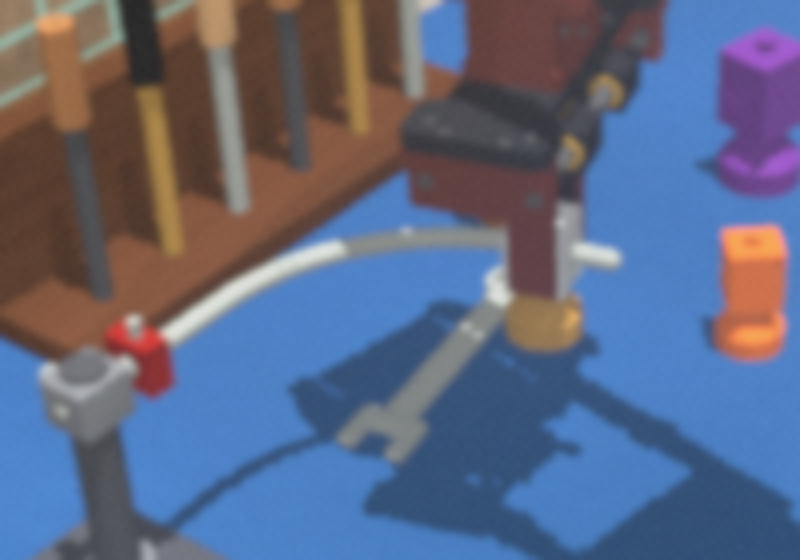

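View pics/t9.png

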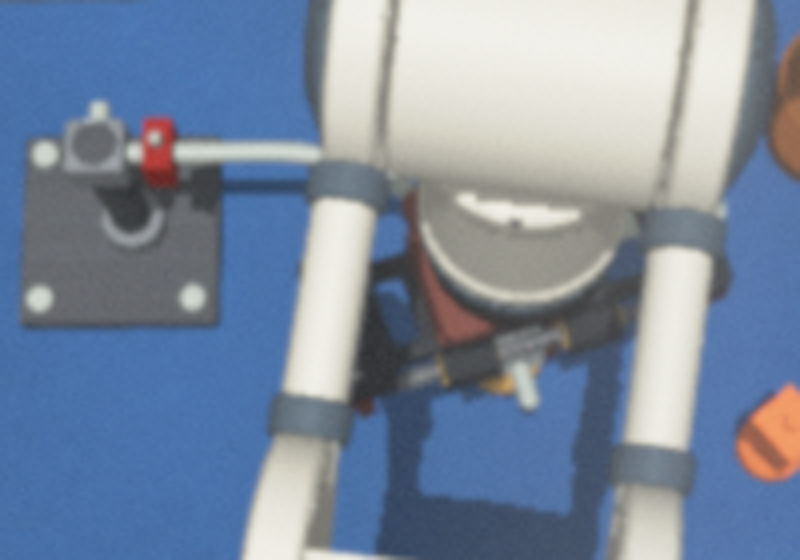

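```bash
python3 -m creep '[[[0.007,0.002,0.002],0,-0.7],[[0.0136,0.002,0.002],0,-0.7],[[0.02,0.002,0.002],0,-0.7],[[0.02,0.002,0.002],0,-0.7]]'>/dev/null;python3 path.py 6
```

```text
t9.30 s 39.8 lat 1.0 dz -1.7 ang 16.51 (tan 16.46) F [-0.1  0.9  0.4] M [-0.04  0.04  0.03] w27.6 [586.2 -57.2 117.5]
    [0.0067 0.     0.0001] yaw 0.0002
    [0.0134 0.     0.0002] yaw 0.0002
    [0.0201 0.     0.0003] yaw -0.0019
```

```bash
python3 -m creep '[[[0.0067,0,0.001],0,-0.7],[[0.0134,0,0.001],0,-0.7],[[0.02,0,0.001],-0.003,-0.7],[[0.02,0,0.001],-0.003,-0.7]]'>/dev/null;python3 path.py 6
```

```text
t9.63 s 45.6 lat 1.1 dz -2.1 ang 17.08 (tan 16.75) F [-0.7  0.1 -0.5] M [ 0.02  0.02 -0.  ] w27.7 [591.9 -55.6 117. ]
    [ 0.0065 -0.      0.0001] yaw -0.0035
    [ 0.0132 -0.0001  0.0002] yaw -0.0088
    [ 0.0199 -0.0004  0.0003] yaw -0.0141
```

```bash
python3 -m creep '[[[0.0066,0,0.0005],-0.004,-0.7],[[0.0132,0,0.0005],-0.009,-0.7],[[0.02,-0.0004,0.0005],-0.014,-0.7],[[0.02,-0.0004,0.0005],-0.014,-0.7]]'>/dev/null;python3 path.py 6
```

```text
t9.97 s 51.6 lat 1.2 dz -2.2 ang 19.63 (tan 19.61) F [ 0.4 -1.2  0.1] M [-0.01  0.03  0.01] w28.0 [597.6 -53.8 116.8]
    [ 0.0068 -0.0001  0.0001] yaw -0.0052
    [ 0.0135 -0.0002  0.0002] yaw -0.0105
    [ 0.0202 -0.0005  0.0003] yaw -0.0158
```

```bash
python3 -m creep '[[[0.0068,-0.0003,0],-0.005,-0.7],[[0.0135,-0.0006,0],-0.0105,-0.7],[[0.02,-0.0012,0],-0.016,-0.7],[[0.02,-0.0012,0],-0.016,-0.7]]'>/dev/null;python3 path.py 9
```

```text
t10.30 s 57.6 lat 1.1 dz -2.1 ang 22.52 (tan 22.48) F [0.2 0.6 0.6] M [ 0.01 -0.    0.08] w27.8 [603.2 -51.5 116.9]
    [ 0.0102 -0.0001  0.0001] yaw -0.0078
    [ 0.0203 -0.0005  0.0003] yaw -0.0157
    [ 0.0304 -0.0011  0.0004] yaw -0.0237
```

```bash
python3 -m creep '[[[0.01,-0.0001,0.001],-0.008,-0.7],[[0.02,-0.0005,0.001],-0.0157,-0.7],[[0.03,-0.001,0.001],-0.0237,-0.7],[[0.03,-0.001,0.001],-0.0237,-0.7]]'>/dev/null;python3 path.py 9
```

```text
t10.63 s 66.8 lat 1.1 dz -2.3 ang 26.82 (tan 26.87) F [-0.2  1.5 -0.2] M [-0.08  0.07 -0.02] w27.7 [611.6 -47.7 116.5]
    [ 0.0104 -0.0001  0.0002] yaw -0.0082
    [ 0.0205 -0.0005  0.0003] yaw -0.0162
    [ 0.0305 -0.0012  0.0005] yaw -0.0241
```

```bash
python3 -m creep '[[[0.01,0.001,0.001],-0.008,-0.7],[[0.02,0.0005,0.001],-0.016,-0.7],[[0.03,0,0.001],-0.024,-0.7],[[0.03,0,0.001],-0.024,-0.7]]'>/dev/null;python3 path.py 9
```

```text
t10.97 s 75.6 lat 1.2 dz -2.5 ang 31.15 (tan 31.07) F [ 0.4  0.4 -0.3] M [-0.01  0.03  0.04] w27.9 [619.5 -43.4 116.2]
    [ 0.01   -0.0001  0.0002] yaw -0.0075
    [ 0.0201 -0.0005  0.0003] yaw -0.0155
    [ 0.0302 -0.0011  0.0005] yaw -0.0234
```

```bash
python3 -m creep '[[[0.01,0,0.0003],-0.008,-0.7],[[0.02,-0.0003,0.0003],-0.0157,-0.7],[[0.03,-0.001,0.0004],-0.0235,-0.7],[[0.03,-0.001,0.0004],-0.0235,-0.7]]'>/dev/null;python3 path.py 9
```

```text
t11.30 s 84.6 lat 1.2 dz -2.4 ang 35.38 (tan 35.37) F [ 0.   0.7 -0.2] M [-0.03 -0.01 -0.01] w27.9 [627.  -38.5 116.1]
    [ 0.0104 -0.0001  0.0002] yaw -0.0079
    [ 0.0205 -0.0005  0.0003] yaw -0.0159
    [ 0.0306 -0.0011  0.0005] yaw -0.0239
```

```bash
python3 -m creep '[[[0.01,0.0006,0.0002],-0.008,-0.7],[[0.02,0.0002,0.0002],-0.016,-0.7],[[0.03,-0.0004,0.0003],-0.024,-0.7],[[0.03,-0.0004,0.0003],-0.024,-0.7]]'>/dev/null;python3 path.py 9
```

```text
t11.63 s 93.4 lat 1.4 dz -2.4 ang 39.70 (tan 39.57) F [-0.8 -0.2  1.3] M [ 0.   -0.01  0.01] w27.5 [634.3 -33.3 116. ]
    [ 0.0102 -0.0001  0.0002] yaw -0.0073
    [ 0.0203 -0.0005  0.0003] yaw -0.0152
    [ 0.0304 -0.0011  0.0005] yaw -0.0232
```

```bash
python3 -m creep '[[[0.01,0,0.001],-0.0075,-0.7],[[0.02,-0.0004,0.001],-0.0155,-0.7],[[0.03,-0.001,0.001],-0.0235,-0.7],[[0.03,-0.001,0.001],-0.0235,-0.7]]'>/dev/null;python3 path.py 9
```

```text
t11.97 s 102.4 lat 1.4 dz -2.5 ang 43.93 (tan 43.87) F [-0.2  0.2  0.2] M [-0.01  0.05 -0.02] w27.8 [641.  -27.2 115.7]
    [ 0.0104 -0.0001  0.0002] yaw -0.0076
    [ 0.0205 -0.0005  0.0003] yaw -0.0156
    [ 0.0306 -0.0011  0.0005] yaw -0.0235
```

```bash
python3 -m creep '[[[0.01,0,0],-0.0075,-0.7],[[0.02,-0.0004,0],-0.0155,-0.7],[[0.03,-0.001,0],-0.0235,-0.7],[[0.03,-0.001,0],-0.0235,-0.7]]'>/dev/null;python3 path.py 9;python3 -m creep '[[[0.01,0,0],-0.0078,-0.7],[[0.02,-0.0004,0],-0.0157,-0.7],[[0.03,-0.001,0],-0.0237,-0.7],[[0.03,-0.001,0],-0.0237,-0.7]]'>/dev/null;python3 path.py 9
```

```text
t12.30 s 111.2 lat 1.4 dz -2.4 ang 48.16 (tan 48.07) F [-0.3 -0.  -0.5] M [ 0.03 -0.02  0.03] w27.7 [647.3 -20.8 115.7]
    [ 0.0101 -0.0001  0.0002] yaw -0.0075
    [ 0.0202 -0.0005  0.0003] yaw -0.0154
    [ 0.0303 -0.0011  0.0005] yaw -0.0234
t12.63 s 120.2 lat 1.4 dz -2.2 ang 52.43 (tan 52.37) F [ 0.5 -0.9  0.1] M [-0.09 -0.04 -0.05] w27.7 [653.  -13.8 115.7]
    [ 0.0103 -0.0001  0.0002] yaw -0.0076
    [ 0.0204 -0.0004  0.0002] yaw -0.0140
    [ 0.0305 -0.001   0.0002] yaw -0.0220
```

```bash
python3 -m creep '[[[0.01,-0.0005,0],-0.0076,-0.7],[[0.02,-0.001,0],-0.015,-0.7],[[0.03,-0.002,0],-0.023,-0.7],[[0.03,-0.002,0],-0.023,-0.7]]'>/dev/null;python3 path.py 9
```

```text
t12.97 s 129.0 lat 1.1 dz -2.2 ang 56.57 (tan 56.29) F [-0.2 -0.2  0.2] M [-0.03  0.02  0.07] w27.9 [658.   -6.3 115.7]
    [ 0.0098 -0.0001  0.    ] yaw -0.0064
    [ 0.0199 -0.0004  0.    ] yaw -0.0144
    [ 0.03  -0.001  0.   ] yaw -0.0223
```

Run:
```python
from h import *
a=snap("side","s10",(170,160,370,300),4);b=snap("top","t10",(190,130,390,270),4)
```

```text
(no output)
```

View pics/s10.png

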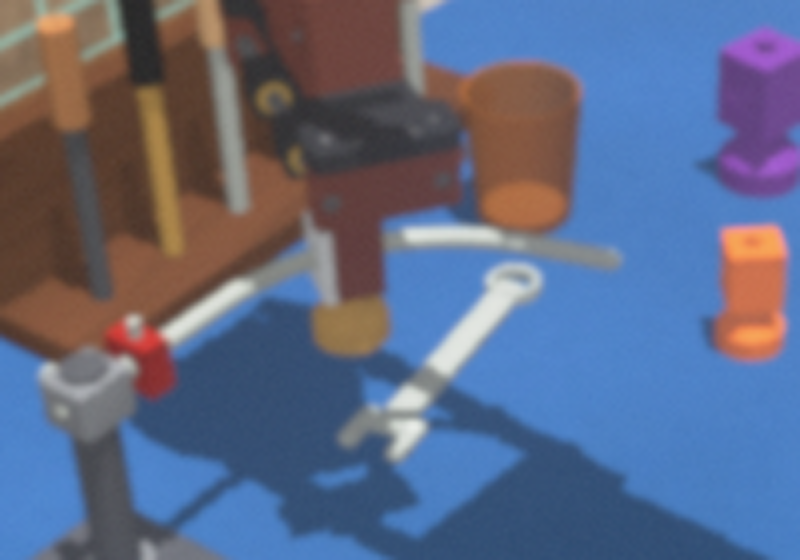

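View pics/t10.png

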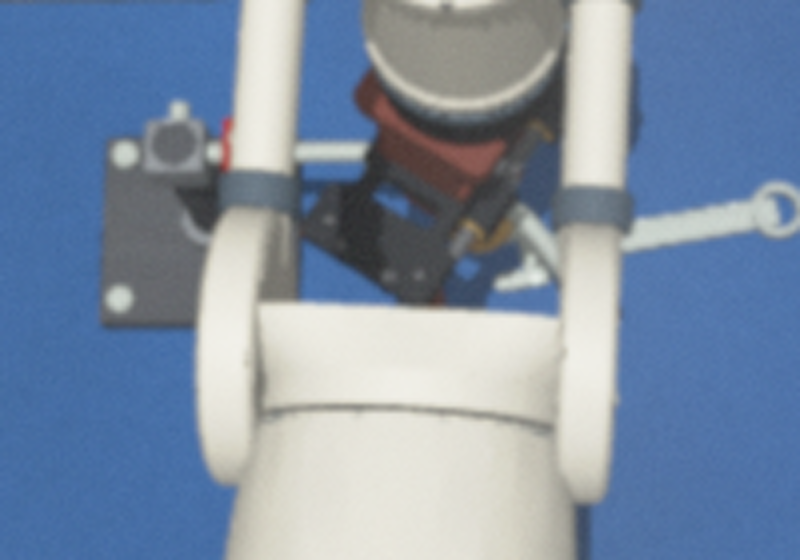

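Run:
```python
from h import *
print("handle top left",tri([184,167],[313,70]), "2nd",tri([206,157],[341,70]))
print("shaft bottom", tri([195,234],[316,112]))
print("rack front edge", onz("top",(295,127),.0),onz("top",(295,120),.03))
p=r.read_state()["eef_pos"];print(p)
for a in(56.5,75,91):
  th=np.radians(a)
  for e in(-.089,.089):
    print(a,e,(np.array([np.sin(th),-np.cos(th)])*e).round(3))
```

```text
handle top left (array([ 0.85890372, -0.01671679,  0.18253949]), np.float64(0.7008381751285242)) 2nd (array([ 0.85540802, -0.0725788 ,  0.18390238]), np.float64(1.845742944857875))
shaft bottom (array([ 0.86033893, -0.01842171,  0.01213172]), np.float64(0.5642298622159387))
rack front edge [0.8279032  0.03019467 0.        ] [0.83061215 0.02840257 0.03      ]
[ 0.65782871 -0.00674327  0.11573925]
56.5 -0.089 [-0.074  0.049]
56.5 0.089 [ 0.074 -0.049]
75 -0.089 [-0.086  0.023]
75 0.089 [ 0.086 -0.023]
91 -0.089 [-0.089 -0.002]
91 0.089 [0.089 0.002]
```

```bash
python3 -m creep '[[[0.01,-0.0001,0],-0.007,-0.7],[[0.02,-0.0006,0],-0.0145,-0.7],[[0.03,-0.0014,0],-0.0223,-0.7],[[0.03,-0.0014,0],-0.0223,-0.7]]'>/dev/null;python3 path.py 9;python3 -m creep '[[[0.01,0,0],-0.0078,-0.7],[[0.02,-0.0004,0],-0.0157,-0.7],[[0.03,-0.001,0],-0.0237,-0.7],[[0.03,-0.001,0],-0.0237,-0.7]]'>/dev/null;python3 path.py 9
```

```text
t13.40 s 138.0 lat 0.9 dz -2.2 ang 60.59 (tan 60.58) F [-0.6  0.4 -0.4] M [ 0.01 -0.01  0.  ] w27.8 [662.6   1.5 115.7]
    [ 0.0099 -0.0001  0.    ] yaw -0.0079
    [ 0.02   -0.0005  0.    ] yaw -0.0159
    [ 0.0301 -0.0011  0.    ] yaw -0.0239
t13.73 s 147.0 lat 1.0 dz -2.2 ang 64.86 (tan 64.88) F [-0.5 -0.   0.4] M [-0.05 -0.    0.05] w27.8 [666.8   9.5 115.7]
    [ 0.0101 -0.0001  0.    ] yaw -0.0081
    [ 0.0202 -0.0005  0.    ] yaw -0.0161
    [ 0.0302 -0.0011  0.    ] yaw -0.0240
```

```bash
python3 -m creep '[[[0.01,-0.0001,0],-0.008,-0.7],[[0.02,-0.0005,0],-0.016,-0.7],[[0.03,-0.001,0],-0.024,-0.7],[[0.03,-0.001,0],-0.024,-0.7]]'>/dev/null;python3 path.py 9;python3 -m creep '[[[0.01,0,0],-0.0078,-0.7],[[0.02,-0.0004,0],-0.0157,-0.7],[[0.03,-0.001,0],-0.0237,-0.7],[[0.03,-0.001,0],-0.0237,-0.7]]'>/dev/null;python3 path.py 9
```

```text
t14.07 s 156.0 lat 1.0 dz -2.2 ang 69.17 (tan 69.18) F [ 0.4 -0.3  0.2] M [-0.02 -0.05  0.09] w27.7 [670.3  17.8 115.7]
    [ 0.0104 -0.0001  0.    ] yaw -0.0080
    [ 0.0205 -0.0005  0.    ] yaw -0.0159
    [ 0.0305 -0.0011  0.    ] yaw -0.0239
t14.40 s 164.8 lat 1.0 dz -2.2 ang 73.44 (tan 73.38) F [0.  0.4 0.2] M [-0.04 -0.08 -0.02] w27.9 [673.2  26.3 115.7]
    [ 0.0099 -0.0001  0.    ] yaw -0.0076
    [ 0.02   -0.0005  0.    ] yaw -0.0156
    [ 0.03   -0.0011  0.    ] yaw -0.0235
```

```bash
python3 -m creep '[[[0.01,0,0],-0.0078,-0.7],[[0.02,-0.0003,0],-0.0156,-0.7],[[0.03,-0.0008,0],-0.0235,-0.7],[[0.03,-0.0008,0],-0.0235,-0.7]]'>/dev/null;python3 path.py 9;python3 -m creep '[[[0.01,0,0],-0.0078,-0.7],[[0.02,-0.0004,0],-0.0157,-0.7],[[0.03,-0.001,0],-0.0237,-0.7],[[0.03,-0.001,0],-0.0237,-0.7]]'>/dev/null;python3 path.py 9
```

```text
t14.73 s 173.8 lat 1.1 dz -2.1 ang 77.67 (tan 77.68) F [ 1.1  1.  -0. ] M [-0.06 -0.06  0.  ] w28.1 [675.5  35.  115.8]
    [ 0.0102 -0.0001  0.    ] yaw -0.0080
    [ 0.0203 -0.0005  0.    ] yaw -0.0160
    [ 0.0304 -0.0011  0.    ] yaw -0.0239
t15.07 s 182.8 lat 1.1 dz -2.1 ang 81.94 (tan 81.97) F [-0.5  0.4 -0.5] M [-0.02  0.02  0.03] w28.0 [677.1  43.9 115.8]
    [ 0.0102 -0.0001  0.    ] yaw -0.0081
    [ 0.0203 -0.0005  0.    ] yaw -0.0161
    [ 0.0304 -0.0012  0.    ] yaw -0.0241
```

```bash
python3 - <<'E'
from h import *
t=cv2.imread("pics/top0.png").astype(np.float32);w=np.clip((t.min(2)-120)/60,0,1)
for u in(257,262,267,272,277,282,287):
    c=w[160:178,u];v=160+(c*np.arange(18)).sum()/c.sum();print(u,round(v,2),onz("top",(u,v),.13).round(4))
# sleeve right face at top crop t2 (245, ..)
print("sleeve face",onz("top",(205+245/5,168),.143))
E
python3 - <<'E'
from h import *
a=snap("side","s11",(170,160,320,270),5);b=snap("top","t11",(190,130,390,270),4)
E
```

```text
257 167.61 [0.6794 0.0977 0.13  ]
262 167.41 [0.6797 0.0878 0.13  ]
267 167.39 [0.6796 0.0779 0.13  ]
272 167.32 [0.6796 0.068  0.13  ]
277 167.28 [0.6796 0.0581 0.13  ]
282 167.46 [0.6791 0.0481 0.13  ]
287 168.02 [0.6778 0.0382 0.13  ]
sleeve face [0.67366815 0.10165811 0.143     ]
```

View pics/s11.png

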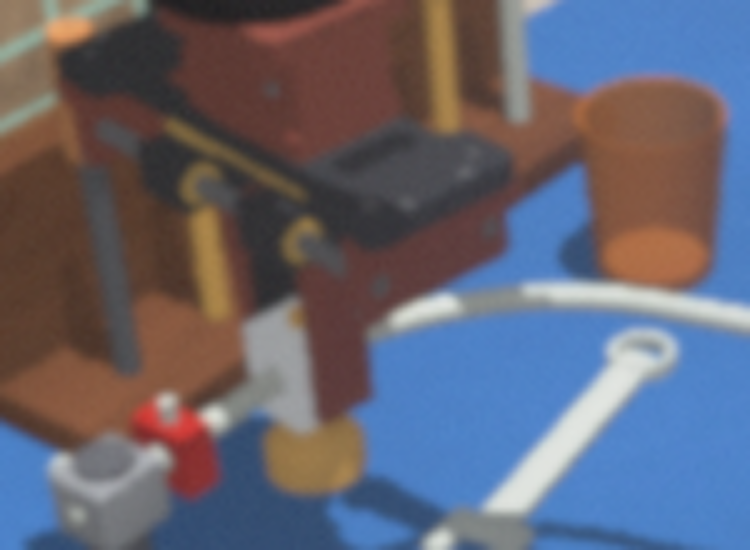

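View pics/t11.png

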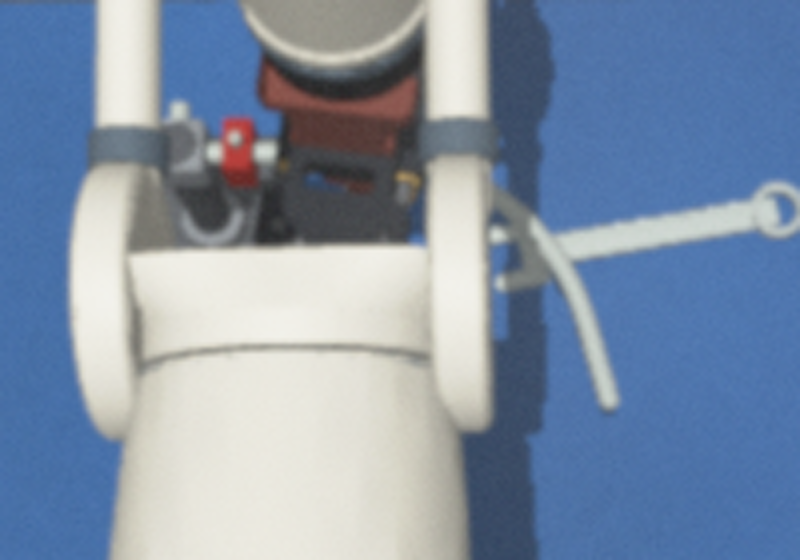

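```bash
python3 -m creep '[[[0.01,0,0],-0.008,-0.7],[[0.02,-0.0004,0],-0.016,-0.7],[[0.03,-0.001,0],-0.0235,-0.7],[[0.03,-0.001,0],-0.0235,-0.7]]'>/dev/null;python3 path.py 9;python3 -m creep '[[[0.01,0,0],-0.0076,-0.7],[[0.02,-0.0004,0],-0.0145,-0.7],[[0.03,-0.0009,0],-0.0205,-0.7],[[0.03,-0.0009,0],-0.0205,-0.7]]'>/dev/null;python3 path.py 9
```

```text
t15.50 s 191.6 lat 1.1 dz -2.1 ang 86.17 (tan 86.18) F [0.5 0.8 0.5] M [-0.11 -0.02 -0.06] w27.7 [678.2  52.9 115.8]
    [ 0.0098 -0.0001  0.    ] yaw -0.0080
    [ 0.0199 -0.0005  0.    ] yaw -0.0160
    [ 0.03   -0.0011  0.    ] yaw -0.0239
t15.83 s 200.6 lat 1.2 dz -2.1 ang 89.83 (tan 90.47) F [ 0.4  0.3 -0.2] M [-0.08 -0.02 -0.  ] w27.7 [678.4  61.9 115.8]
    [ 0.01   -0.0002  0.    ] yaw -0.0075
    [ 0.02   -0.0004  0.    ] yaw -0.0075
    [ 0.03   -0.0007  0.    ] yaw -0.0075
```

```bash
for i in 1 2; do python3 -m creep '[[[0.01,0,0],-0.0005,-0.7],[[0.02,0,0],-0.0005,-0.7],[[0.03,0,0],-0.0005,-0.7],[[0.03,0,0],-0.0005,-0.7]]'>/dev/null;python3 path.py 9|head -1;done
```

```text
t16.17 s 209.6 lat 1.4 dz -2.1 ang 89.83 (tan 91.18) F [0.  0.2 0.4] M [-0.03 -0.05  0.03] w28.2 [678.5  70.8 115.8]
t16.50 s 218.6 lat 1.6 dz -2.1 ang 89.92 (tan 91.18) F [0.3 0.8 0.5] M [-0.08 -0.03 -0.  ] w27.7 [678.5  79.8 115.8]
```

```bash
for i in 1 2 3; do python3 -m creep '[[[0.005,0.0003,0],0,-0.7],[[0.008,0.0003,0],0,-0.7],[[0.008,0.0003,0],0,-0.7]]'>/dev/null;python3 path.py 9|head -1;done
python3 - <<'E'
from h import *
a=snap("side","s12",(170,160,320,270),5);b=snap("top","t12",(190,130,390,270),4)
E
```

```text
t16.75 s 220.4 lat 1.7 dz -2.2 ang 89.90 (tan 91.18) F [-1.   0.1  0.2] M [-0.03 -0.05 -0.04] w28.3 [678.6  81.6 115.7]
t17.00 s 222.8 lat 1.9 dz -2.1 ang 89.89 (tan 91.18) F [-0.  -0.3  0.4] M [-0.05 -0.02 -0.06] w27.9 [678.7  84.1 115.8]
t17.25 s 225.2 lat 2.0 dz -2.1 ang 89.90 (tan 91.18) F [-1.1 -0.2  0.1] M [-0.11 -0.03  0.04] w27.8 [678.8  86.5 115.8]
```

View pics/s12.png

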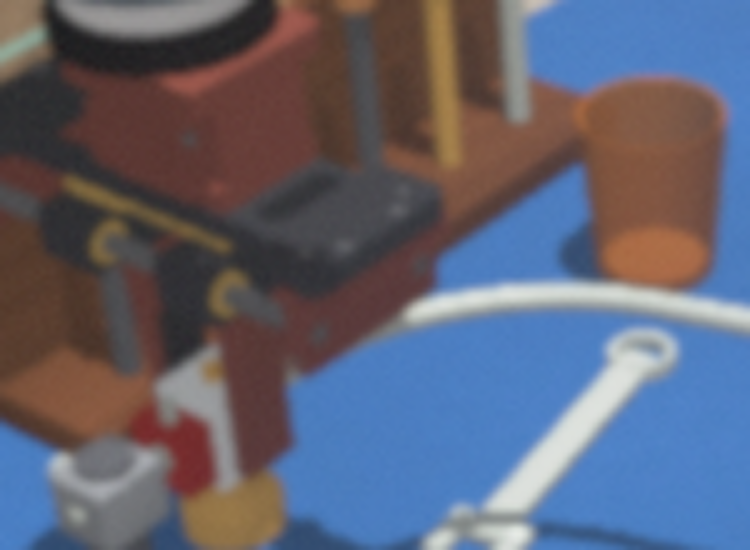

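```bash
for i in 1 2 3; do python3 -m creep '[[[0.003,0,0],0,-0.7],[[0.005,0,0],0,-0.7],[[0.005,0,0],0,-0.7]]'>/dev/null;python3 path.py 9|head -1;done
```

```text
t17.60 s 226.4 lat 2.1 dz -2.1 ang 89.88 (tan 91.18) F [-1.4  0.2 -0.2] M [-0.06 -0.17 -0.04] w27.8 [678.8  87.6 115.8]
t17.85 s 226.4 lat 2.1 dz -2.1 ang 89.81 (tan 91.18) F [-6.1 -0.7 -1. ] M [ 0.02 -0.97 -0.  ] w27.8 [678.8  87.6 115.8]
t18.10 s 226.4 lat 2.0 dz -2.0 ang 89.74 (tan 91.18) F [-10.   -1.6  -0.7] M [ 0.11 -1.57 -0.04] w27.6 [678.8  87.6 115.9]
```

```bash
for i in 1 2 3; do python3 -m creep '[[[0.002,0,0],0,-0.7],[[0.004,0,0],0,-0.7],[[0.004,0,0],0,-0.7]]'>/dev/null;python3 path.py 9|head -1;done
```

```text
t18.35 s 226.6 lat 2.0 dz -2.1 ang 89.69 (tan 91.18) F [-13.2  -1.2  -1. ] M [ 0.19 -1.94 -0.08] w28.0 [678.8  87.8 115.8]
t18.60 s 227.6 lat 2.1 dz -2.0 ang 89.68 (tan 91.18) F [-12.2  -2.3  -0.2] M [ 0.18 -1.97 -0.06] w27.5 [678.8  88.9 115.9]
t18.85 s 228.8 lat 2.1 dz -2.0 ang 89.68 (tan 91.18) F [-12.9  -1.7  -1.5] M [ 0.18 -2.   -0.14] w28.2 [678.8  90.1 115.9]
```

```bash
python3 -m creep '[[[0.003,-0.001,0],-0.001,-0.7],[[0.006,-0.001,0],-0.001,-0.7],[[0.006,-0.001,0],-0.001,-0.7]]'>/dev/null;python3 path.py 9|head -1; for i in 1 2 3; do python3 -m creep '[[[0.003,0,0],0,-0.7],[[0.006,0,0],0,-0.7],[[0.006,0,0],0,-0.7]]'>/dev/null;python3 path.py 9|head -1;done
```

```text
t19.10 s 230.6 lat 2.2 dz -2.0 ang 89.85 (tan 91.18) F [-12.3  -0.    0.2] M [-0.07 -2.01  0.03] w27.5 [678.8  91.9 115.9]
t19.35 s 232.4 lat 2.2 dz -2.1 ang 89.85 (tan 91.18) F [-13.2   0.4  -0.8] M [-0.07 -1.96 -0.02] w28.1 [678.8  93.7 115.8]
t19.60 s 234.2 lat 2.3 dz -2.0 ang 89.85 (tan 91.18) F [-12.9  -0.3   0.4] M [-0.   -1.99 -0.07] w27.5 [678.8  95.5 115.9]
t19.85 s 235.2 lat 2.3 dz -2.0 ang 89.81 (tan 91.18) F [-15.1   0.3  -0.2] M [-0.02 -2.37 -0.01] w27.7 [678.8  96.4 115.9]
```

```bash
python3 -m creep '[[[0.002,0,0],0,-0.7],[[0.002,0,0],0,-0.7]]'>/dev/null;python3 path.py 9|head -1
python3 - <<'E'
from h import *
a=snap("side","s13",(170,190,270,270),7);b=snap("top","t13",(200,130,300,210),7)
E
```

```text
t20.02 s 235.2 lat 2.2 dz -2.0 ang 89.78 (tan 91.18) F [-17.3  -0.9  -0.6] M [ 0.02 -2.64 -0.03] w28.0 [678.8  96.4 115.9]
```

View pics/s13.png

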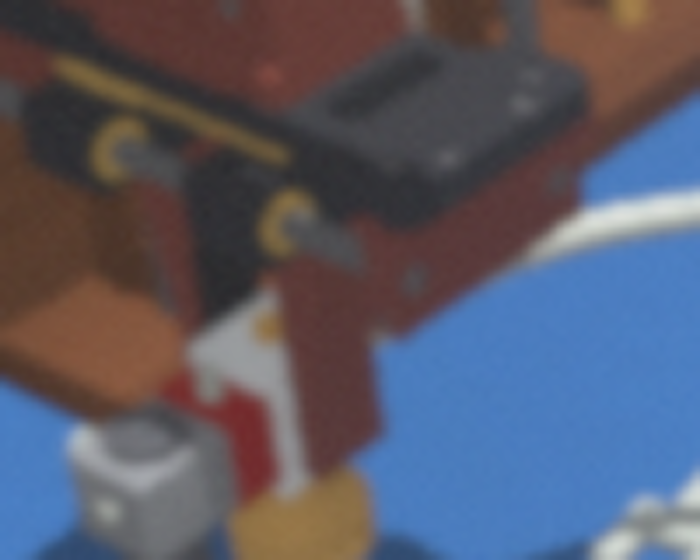

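View pics/t13.png

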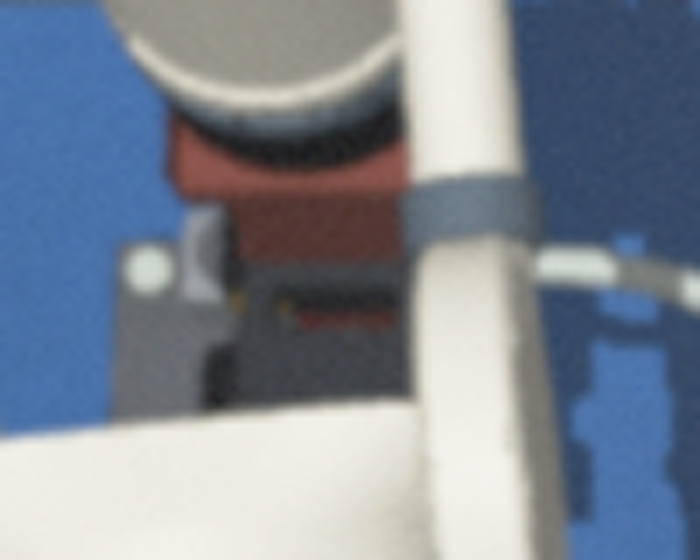

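```bash
python3 -m creep '[[[0.002,0,0],0,-0.7],[[0.002,0,0],0,-0.7]]'>/dev/null;python3 path.py 9|head -1;python3 -m creep '[[[0,0.0005,0],-0.0005,-0.7],[[0,0.0005,0],-0.0005,-0.7]]'>/dev/null;python3 path.py 9|head -1
```

```text
t20.28 s 235.2 lat 2.2 dz -2.0 ang 89.75 (tan 91.18) F [-17.5  -1.   -1.9] M [-0.   -2.91 -0.05] w27.5 [678.8  96.4 115.9]
t20.45 s 235.2 lat 2.2 dz -2.0 ang 89.85 (tan 91.18) F [-18.1  -1.3  -1.5] M [ 0.13 -2.82 -0.03] w27.7 [678.8  96.4 115.9]
```

```bash
python3 -m creep '[[[-0.005,0,0],0,-0.7],[[-0.01,0,0],0,-0.7],[[-0.01,0,0],0,-0.7]]'>/dev/null;python3 path.py 9|head -1; for i in 1 2; do python3 -m creep '[[[0,0,0.002],0,-0.7],[[0,0,0.002],0,-0.7]]'>/dev/null;python3 path.py 9|head -1;done
```

```text
t20.70 s 235.2 lat 2.3 dz -2.1 ang 89.98 (tan 91.18) F [-10.2  -0.7  -0. ] M [-0.01 -1.55  0.01] w27.4 [678.9  96.4 115.8]
t20.87 s 235.2 lat 2.3 dz -2.1 ang 89.99 (tan 91.18) F [-9.9 -0.9 -2.6] M [ 0.12 -1.63  0.  ] w27.5 [678.9  96.5 115.8]
t21.03 s 235.2 lat 2.4 dz -2.3 ang 89.99 (tan 91.18) F [-10.6  -1.3  -2.8] M [ 0.15 -1.63 -0.02] w28.6 [679.   96.4 115.6]
```

```bash
python3 -m creep '[[[-0.007,0,0],0,-0.7],[[-0.007,0,0],0,-0.7]]'>/dev/null;python3 path.py 9|head -1; for i in 1 2 3; do python3 -m creep '[[[0,-0.0005,0.002],0,-0.7],[[0,-0.0005,0.002],0,-0.7]]'>/dev/null;python3 path.py 9|head -1;done
```

```text
t21.20 s 235.2 lat 2.4 dz -2.8 ang 90.09 (tan 91.18) F [-6.4 -0.  -2.3] M [-0.06 -0.85  0.03] w27.8 [679.   96.5 115.1]
t21.37 s 235.2 lat 2.5 dz -2.8 ang 90.09 (tan 91.18) F [-6.8 -0.5 -4. ] M [-0.06 -1.06  0.05] w27.6 [679.   96.5 115.1]
t21.53 s 235.2 lat 2.5 dz -2.9 ang 90.10 (tan 91.18) F [-6.6 -0.8 -4.7] M [ 0.08 -0.97  0.03] w27.9 [679.   96.5 115. ]
t21.70 s 235.2 lat 2.5 dz -2.9 ang 90.09 (tan 91.18) F [-6.9 -0.3 -6.6] M [ 0.09 -1.04  0.03] w27.8 [679.   96.5 115. ]
```

```bash
python3 -m creep '[[[-0.004,0,-0.004],0,-0.7],[[-0.004,0,-0.004],0,-0.7],[[-0.004,0,-0.004],0,-0.7]]' 12 >/dev/null;python3 path.py 9|head -1; python3 -m creep '[[[0,0,0],0,-0.7],[[0,0,0],0,-0.7],[[0,0,0],0,-0.7]]' 3 >/dev/null;python3 path.py 9|head -1
```

```text
t21.95 s 235.2 lat 2.0 dz -3.1 ang 90.16 (tan 91.18) F [-3.5 -0.2 -5. ] M [-0.01 -0.53  0.02] w28.1 [678.6  96.5 114.8]
t22.20 s 235.6 lat 2.0 dz -3.3 ang 90.18 (tan 91.18) F [-1.4  0.  -6.6] M [-0.15 -0.4   0.05] w27.9 [678.5  96.8 114.6]
```

```bash
python3 -m creep '[[[0,0,0],0,-0.3],[[0,0,0],0,-0.2],[[0,0,0],0,-0.1],[[0,0,0],0,-0.1]]' >/dev/null;python3 path.py 9|head -1
python3 - <<'E'
from h import *
a=snap("side","s14",(170,190,270,270),7)
E
```

```text
t22.53 s 235.6 lat 1.4 dz -4.7 ang 90.18 (tan 91.18) F [ 0.5 -0.3 -3.4] M [-0.09 -0.09 -0.02] w39.3 [677.9  96.9 113.2]
```

View pics/s14.png

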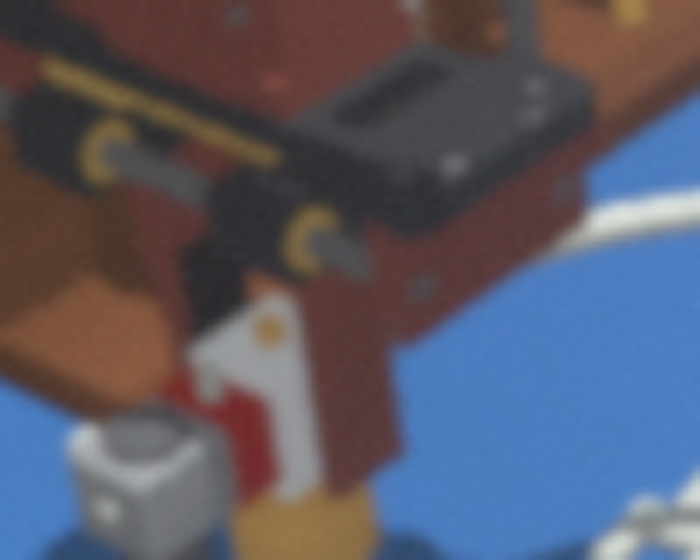

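```bash
python3 -m creep '[[[0,0.003,0],0,0],[[0,0.003,-0.01],0,0],[[0,0.003,-0.03],0,0],[[0,0.003,-0.06],0,0],[[0,0.003,-0.1],0,0]]';python3 -m creep '[[[0,0,-0.08],0,0],[[0,0,-0.16],0,0],[[0,0,-0.24],0,0],[[-0.1,0,-0.3],0,0],[[-0.2,0,-0.3],0,0]]'
```

```text
time: 23.0
eef_pos: [0.6789, 0.0965, 0.1444]
eef_rot: [0.706, 0.708, -0.0, -0.0]
wrist_force: [0.4, -0.1, -0.7]
grip_width: 0.0437
time: 23.42
eef_pos: [0.6805, 0.0374, 0.2419]
eef_rot: [0.705, 0.709, 0.004, 0.004]
wrist_force: [0.8, -0.3, 2.0]
grip_width: 0.0439
```

Run:
```python
from h import *
a=snap("side","s15",(160,160,320,290),5);b=snap("top","t15",(200,130,360,250),5)
```

```text
(no output)
```

View pics/s15.png

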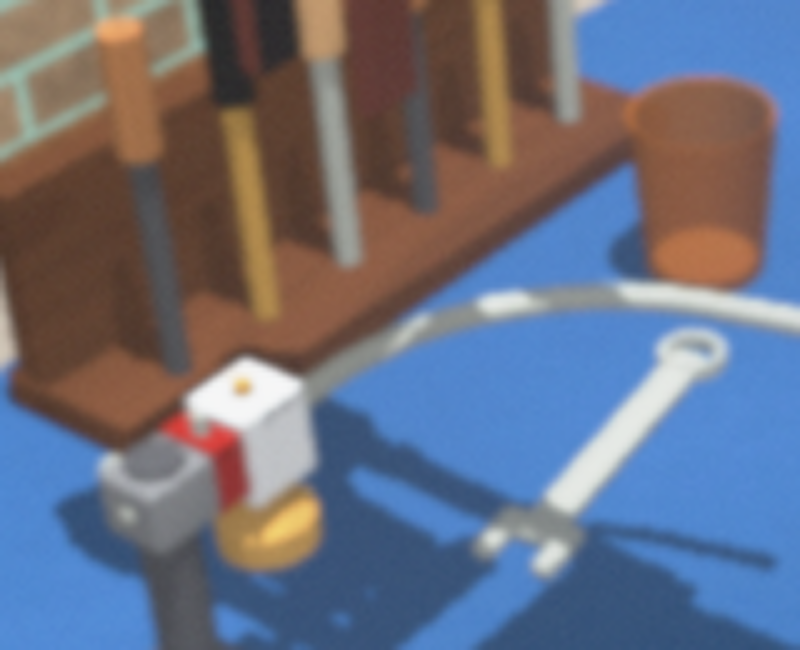

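View pics/t15.png

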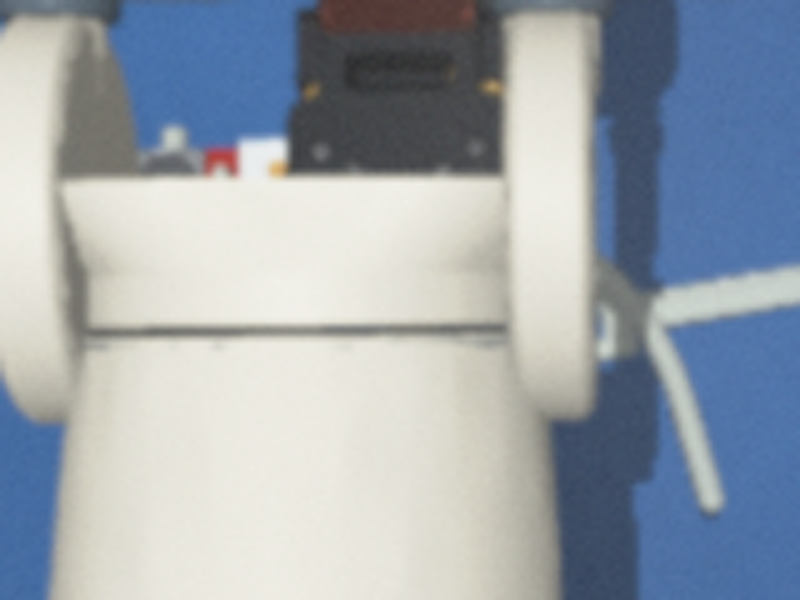

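```bash
python3 -m creep '[[[-0.13,0,0],0,0],[[-0.26,0,0],0,0],[[-0.39,0,0],0,0],[[-0.52,0,0],0,0],[[-0.65,0,0],0,0]]';python3 -m creep '[[[-0.1,0,0],0,0],[[-0.1,0,0],0,0],[[-0.1,0,0],0,0]]' | tail -2
python3 - <<'E'
from h import *
a=snap("side","s16",(160,190,260,270),8);b=snap("top","t16",(205,140,335,240),6);cv2.imwrite("pics/t16f.png",b)
cv2.imwrite("pics/s16f.png",cams.get_image("side")[:,:,::-1])
E
```

```text
time: 23.93
eef_pos: [0.6797, -0.1595, 0.235]
eef_rot: [0.706, 0.708, 0.0, 0.0]
wrist_force: [0.2, 0.5, 0.7]
grip_width: 0.044
wrist_force: [-0.6, -0.1, -0.2]
grip_width: 0.0441
```

View pics/s16.png

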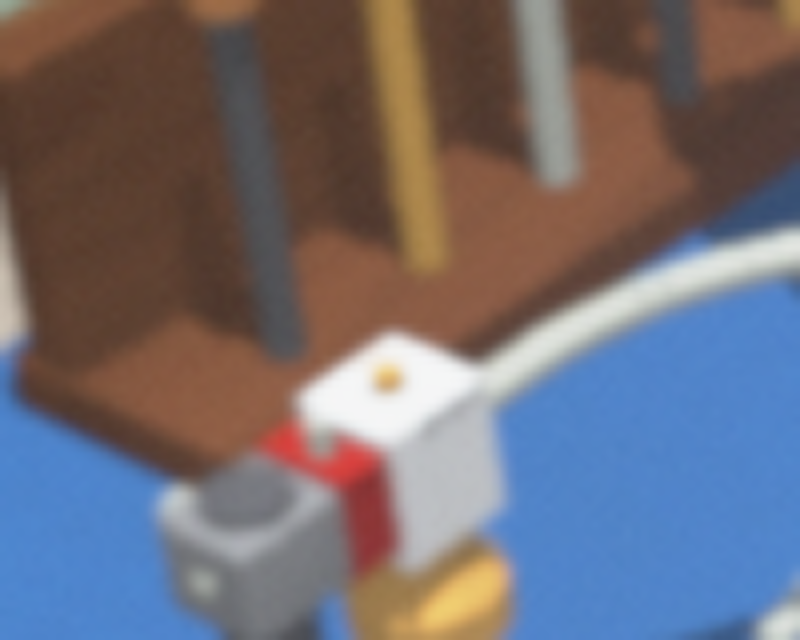

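View pics/t16.png

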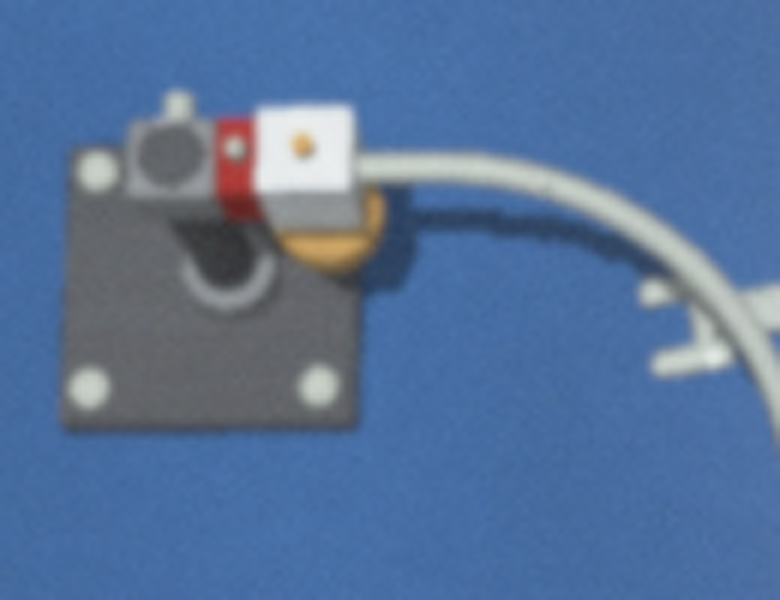

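View pics/s16f.png

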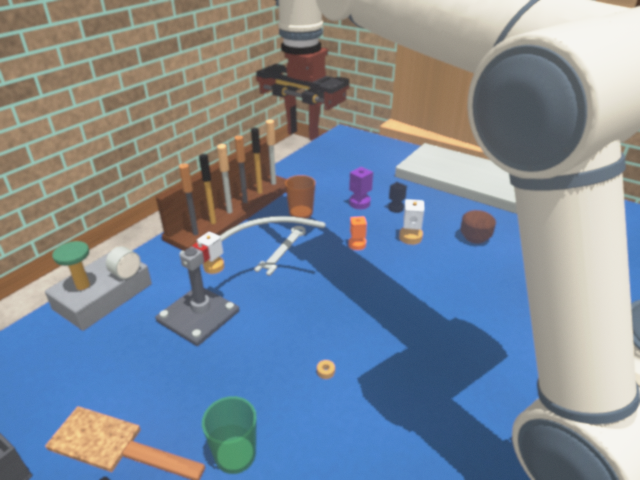

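The sleeve is against the clamp, the carrier is flush and upright, and the other objects look unmoved. I'm handing the job in.

```bash
python3 -c "
from station import r
print(r.read_state()['time']);print(r.close_job())"
```

```text
24.3333
the job is handed in; nothing more can be done
None
```

The carrier is on the rod, flush against the red sleeve and hanging upright, and the sleeve is home against the grey clamp. I handed the job in at 24.3 s.

- **Carrier on the rod:** I gripped the small aluminium carrier across its 28 mm and threaded it onto the tip. I followed the kinked bend by feel, with side forces of about 5 N or less.
- **Sleeve:** It slid about 9 mm at roughly 13 N, pushed only by the carrier. It then stopped dead at carrier y = 96.4 mm while the reading rose to about 18 N, the highest I saw (readings were taken at the end of each move).
- **Release:** I eased off the push, let the carrier settle on the rod, opened the fingers and backed the arm away.
- **Last checks:** The final pictures show no gap between clamp, sleeve and carrier, and the carrier square and upright. The tumblers, block, wrench, brass ring and decoy carriers look where they were; I judged this by eye. The wrist force read about zero.
- **What disagreed:** My camera estimate put the home position about 8 mm further along than where the sleeve stopped. The small gap to the clamp in the first top picture, the hard stop and the final pictures all point to it being home. The two cameras also disagreed with each other by a few mm, so I threaded the carrier by feel.

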